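# Hold the windowed check paddle in the beam of the transmission gauge

## Robot

A 7-joint arm with a two-finger parallel gripper is mounted at the origin on a cart in front of the work surface, level with it; the furniture and walls round the work are solid. World frame = base frame: x ahead of the robot, y to its left, z up, the work surface at z = 0. Lengths are in m, angles in rad, forces in N, time in s.
With the tool pointing down it reaches from about 0.35 to 0.9 m from the base axis. Payload 7.2 kg.
Tool frame: the origin (TCP) lies on the front face of the gripper's body, between the roots of the fingers; the fingertips stand 73 mm ahead of it and the grasp point (between the pads) lies 54 mm ahead of it; z points along the fingers, y is the direction in which the jaws open and shut (so a half turn about z gives the same grasp; the last joint's range is limited). The gripper opens to 85 mm and grips with 20 to 120 N. Pads are 22 mm wide; open, the fingers measure 114 mm over their backs; the gripper's body (76 mm by 85 mm) begins 54 mm behind the grasp point. The pads swing forward as they close: fully open they stand 13 mm farther back than shut.
Start: joints at [1.15, 0.411, -0.013, 1.596, 0.006, 1.134, -0.082], TCP at [0.216, -0.587, 0.304] pointing down, gripper open.
Joint ranges: [-2.95, 2.95], [-0.29, 1.99], [-1.47, 1.44], [0.14, 2.54], [-1.03, 4.17], [0.13, 1.85], [-2.86, 2.86]. Speed limits (rad/s): [2.39, 2.39, 3.01, 3.01, 3.14, 3.14, 3.14].

## Interface

Orientations are given as a unit quaternion [x, y, z, w].
In Python, from workcell import sense, grab_frame, order, find_in, mark_of gives the robot as it stands.
- The arm moves only by the tool carry_out, never from a script. Its argument "increments" is a list of rows, each an object of numbers: "grip": the opening in per cent of the stroke, from 0 (shut) to 100 (fully open); "dx", "dy", "dz": the shift along the tool's x, y, z in units of 40 mm (1.0 is 40 mm); "twist": the turn about the tool's z in units of 8 degrees (1.0 is 8 degrees). In form: [{"grip": .., "dx": .., "dy": .., "dz": .., "twist": ..}, ...]. A call has exactly 5 rows; each row is the pose to reach, as a shift and turn from the pose commanded when the call began, along the tool's axes at that moment; what a row does not reach only later rows make up. A row lasts 1/10 s, in which the tool goes at most 50 mm and 8.59 degrees, less where a joint would pass 70% of its speed; a pose out of reach is approached as far as the arm can. A call with a gripper value outside its range is refused whole. The fingers move at their own pace and stop on an object; "grip_force" is the grip in N (left out, the last holds). Time passes only in rows, so rows that repeat a pose let the fingers close, or fill a call up. It gives the time, the measured TCP pose, the force and the opening at its end, in the units of the state.
- sense(): the state, without advancing time (a new reading comes with each control period).
- grab_frame(name): name is "scene" or "top" or "wrist"; returns a dict with "color" (480x640x3 uint8, red, green, blue), "range_z" (480x640 float32, m along the optical axis (not along the pixel's ray), 0 where there is no reading), "mtx" (3x3 intrinsics, pixels), "position" and "rotation" of the camera in the world. Camera axes: x right, y down, z forward; pixel columns grow to the right and rows downward; lengths in m; the calibration is good to about 2 mm. A picture is of the moment at which its call begins.
- order.hand_in(): hands the job in, once; it reports no verdict.
Trained networks look in the newest picture that a camera, given by its name, has taken for a name from the list of things; names that differ only in an ending like _2 or _b are one class to them, and where a whole thing is asked for, a point or a joint stands for the part that bears it (a point fixed in the world has none). Each returns a list of dicts, best first, with "score" (0 to 1); they miss things now and then, are a little off and sometimes report something else, mostly with a low value. They report only what shows in the picture. A call takes as long as a camera call. They do not tell look-alikes from the thing itself.
- find_in(camera, query): "rect" ([left, top, right, bottom] in pixels, round what is visible of it).
- mark_of(camera, query): "at" ([row, column] in pixels: a listed point, or the origin of a listed thing).
The state is a dict: "time_s": time; "joints": joint angles; "joint_velocities": joint speeds; "joint_efforts": joint torques, N m; "eef_pos": TCP position; "tcp_rot": TCP orientation; "ft_force": force on the tool from outside, world axes, zero at the start; "moment": the same for the moment, N m; "opening": finger opening in m.
Only numpy, scipy, OpenCV 4.12 (cv2) and the standard library are available. Lean on these libraries where they do the work, as an engineer would, in place of code of your own. Each camera call takes 0.05 s, during which the arm holds its last target.

## Task

The small transmission gauge on the worktop needs its zero check. Lift the loose dust cap off its slot by the knob and set it down (do not drop it) flat on the bare worktop, knob up; then take the check paddle with the square window, not the blank one, out of its low two-slot stand, lower it upright through the slot until the line engraved round its blade is level with the rim of the slot and its window is in the beam, and finish while still holding it there: nothing in the gauge carries it at that height, so do not let go. Leave the blank paddle in the stand and the other things on the bench where they are.

Things in the scene. Friction and masses are not known exactly. Their poses are not given: they have to be found in the camera images.
- gauge: fixed bench gauge: white housing 120 (x) x 96 (y) x 84 mm, sloping display on its -x side, cooling fins (top 91 mm) on its +x side, between them a bright slot plate 34 (x) x 66 (y) mm, 94 mm high (highest part). Origin: centre of the slot at worktop level, z up. Under the plate, which is 14 mm thick, lies a wider well, 30 x 56 mm, its floor 8 mm above the worktop
- slot_mouth (a point): centre of the slot's mouth at rim level (top of the slot plate, 94 mm above the worktop), axes as the gauge. The slot is 12 mm (x) by 46 mm (y); its mouth widens by 4 mm all round in a 45 degree lead-in 4 mm deep; below that the straight slot is 10 mm deep, open to the well
- dust_cap: loose black cap over the slot plate, 43 (x) x 75 (y) mm, 12 mm high without its knob, about 0.1 kg. Origin: centre of the skirt's lower edge, z up, at first 86 mm above the worktop (the skirt hangs 8 mm down round the slot plate, 1.5 mm play). Round upright knob on top, 24 mm across, from 12 to 36 mm above the origin
- window_paddle: loose upright paddle in the stand, about 0.1 kg, 10 mm thick (x). Origin: centre of its foot, z up. Blade 44 mm wide (y), 0 to 78 mm above the foot, with a 20 mm square window centred at 36 mm; above it the flat-sided handle, 24 mm wide (y), 10 mm thick, from 78 to 124 mm. At first its foot is 6 mm above the worktop, sunk 16 mm into the stand
- window_paddle_line (a point): centre of the paddle at its engraved dark line, which runs round the blade 66 mm above the foot
- blank_paddle: the other paddle in the stand, same shape, size and line but without a window; origin and axes likewise. Stays in the stand
- stand: grey stand, fixed, 46 (x) x 110 (y) x 22 mm, with two slots 16 mm deep side by side along y, centred 27 mm either side of its centre, each holding a paddle with about 1 mm play; the paddles' width lies along the stand's y. Origin: centre of its underside
- assembly_stand: fixed obstacle, always in one place: black stand on a base plate 16 mm high that reaches, from the origin, 90 mm towards the robot, 60 mm away from it and 75 mm to either side; columns up to 275 mm high stand on its far half. Between it and the worktop's front edge (0.33 m ahead of the robot) the worktop is bare; a tray and loose small parts lie beyond its right side
- vial_1: bystander: small specimen vial with a screw cap, 27 mm across, 54 mm high; origin at the centre of its foot
- vial_2: bystander: a second such vial
- putty_tin: bystander: low round tin, 52 mm across, 22 mm high; origin at the centre of its underside
Mind the look-alikes: they are no part of the job. Leave any turquoise look-alike of the window_paddle alone.

How it is judged:
By the outcome, as a careful person would: the job done as asked, in the order asked, and still so for the second after the job is handed in, while the arm keeps its last pose, push and grip.
It also fails if it takes over 66 s, if anything falls off the work surface, if the arm or the gripper's body presses on something with over 40 N, if the wrist force passes 120 N, or if a joint passes its speed limit or range.

## Working session

There is one attempt and no reset: what is moved stays moved. The work goes in short steps, Python scripts to look and compute and a tool call to move; the robot and the scene stay as the last step left them, time stands still between calls to the robot, and variables do not carry over. Pictures are saved under pics/ and viewed, and the job is handed in when it is done.

Besides the shell and the picture viewer there is one more tool, called after "Request:" as name(argument=value, ...) on one line, values as JSON. carry_out: Moves the arm, as the interface text tells. Its arguments: {"type":"object","properties":{"increments":{"type":"array"},"grip_force":{"type":"number"}},"required":["increments"]}

```bash
mkdir -p pics; ls; python3 - <<'E'
from workcell import sense, grab_frame, order, find_in, mark_of
import cv2
s=sense(); print({k:(v if isinstance(v,float) else [round(float(x),4) for x in v] if hasattr(v,'__len__') else v) for k,v in s.items()})
for n in ["scene","top","wrist"]:
    f=grab_frame(n); cv2.imwrite(f"pics/{n}0.png",f["color"][:,:,::-1]); print(n,f["mtx"].tolist() if hasattr(f["mtx"],'tolist') else f["mtx"],f["position"],f["rotation"])
    for q in ["gauge","slot_mouth","dust_cap","window_paddle","blank_paddle","stand","window_paddle_line","vial_1","putty_tin"]:
        if n!="wrist":
            print(q,[(([round(x) for x in d["rect"]]),round(d["score"],2)) for d in find_in(n,q)],[(([round(x) for x in d["at"]]),round(d["score"],2)) for d in mark_of(n,q)])
print(sense()["time_s"])
E
```

```text
pics
{'time_s': 0.0, 'joints': [1.1498, 0.4119, -0.0127, 1.597, 0.0056, 1.1343, -0.0822], 'joint_velocities': [-0.0012, -0.0004, -0.0013, 0.0006, 0.0026, -0.0015, 0.0006], 'joint_efforts': [-0.0003, -60.0623, 0.6822, -29.9415, 0.0138, 0.0105, -0.0], 'eef_pos': [0.2158, -0.5862, 0.303], 'tcp_rot': [0.9845, 0.1755, -0.0002, -0.0008], 'ft_force': [-0.2017, 0.0868, -0.2939], 'moment': [-0.0345, -0.0038, -0.0125], 'opening': 0.08512873589815144}
scene [[562.0337579252672, 0.0, 319.2944241436942], [0.0, 562.0337579252672, 241.3919915939064], [0.0, 0.0, 1.0]] [-0.14144368  0.40395051  0.54535434] [-0.41384824  0.76242819 -0.43118795  0.24801177]
gauge [([207, 269, 292, 374], 0.59)] [([343, 251], 0.64)]
slot_mouth [([203, 269, 295, 375], 0.91), ([374, 212, 396, 258], 0.49), ([276, 233, 291, 266], 0.44)] [([293, 375], 0.68), ([294, 242], 0.65)]
dust_cap [([215, 270, 273, 310], 0.71), ([273, 232, 290, 264], 0.24)] [([297, 244], 0.62)]
window_paddle [([374, 211, 396, 267], 0.88), ([306, 247, 331, 321], 0.77), ([366, 254, 399, 335], 0.64), ([350, 224, 373, 293], 0.34)] [([280, 384], 0.87), ([318
[... 1150 characters left out ...]
345], 0.68), ([277, 334], 0.61)]
stand [([316, 259, 379, 295], 0.57)] [([277, 344], 0.55)]
window_paddle_line [([351, 268, 378, 280], 0.7), ([279, 274, 292, 293], 0.55), ([317, 315, 331, 337], 0.43)] [([273, 367], 0.68), ([285, 286], 0.48), ([326, 322], 0.46)]
vial_1 [([347, 184, 382, 212], 0.69), ([316, 259, 380, 295], 0.66), ([295, 188, 310, 206], 0.57), ([323, 197, 335, 209], 0.56)] [([200, 301], 0.75), ([208, 326], 0.43)]
putty_tin [([347, 183, 383, 213], 0.84)] [([199, 360], 0.9)]
wrist [[364.32183804883425, 0.0, 321.1584055691954], [0.0, 364.32183804883425, 236.97073745280616], [0.0, 0.0, 1.0]] [ 0.28201867 -0.56108512  0.373666  ] [ 0.81227845 -0.56619286 -0.07993149  0.11506662]
1.95
```

View images.

View pics/scene0.png

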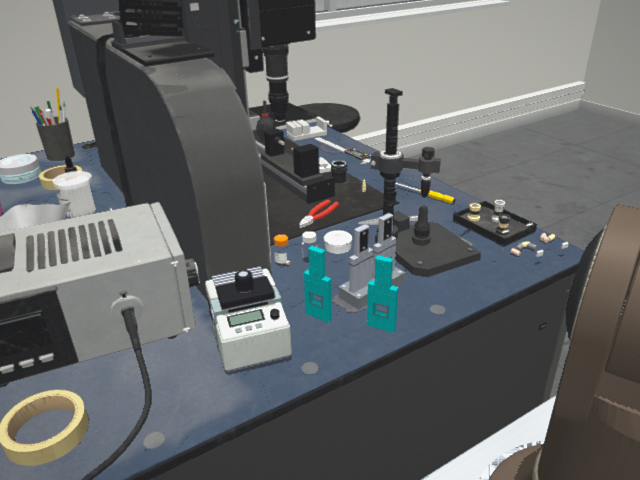

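View pics/top0.png

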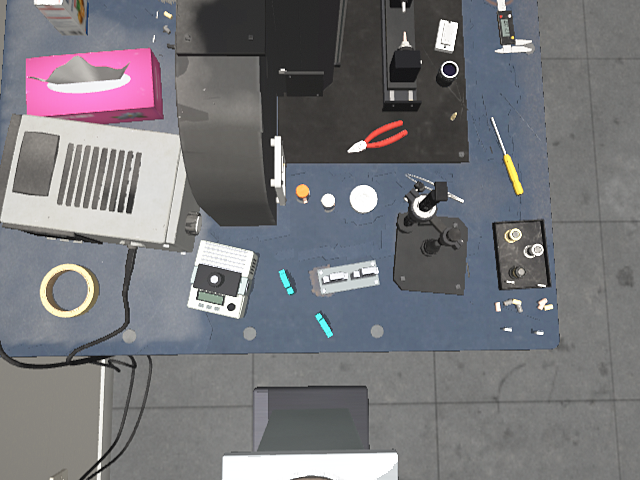

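```bash
python3 - <<'E'
import cv2
a=cv2.imread('pics/scene0.png')[190:410,190:430]; cv2.imwrite('pics/sc_crop.png',cv2.resize(a,None,fx=2.7,fy=2.7,interpolation=cv2.INTER_CUBIC)[:600,:800])
a=cv2.imread('pics/top0.png')[170:350,175:395]; cv2.imwrite('pics/top_crop.png',cv2.resize(a,None,fx=3.3,fy=3.3,interpolation=cv2.INTER_CUBIC)[:600,:800])
E
```

```text
(no output)
```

View pics/sc_crop.png

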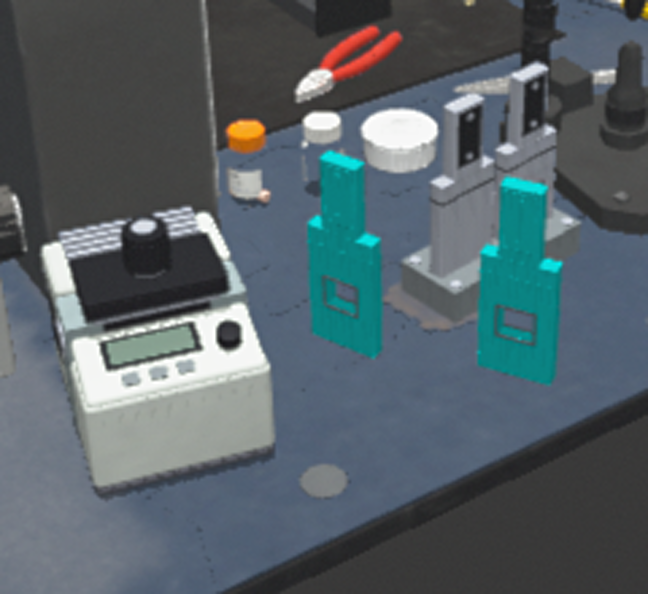

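View pics/top_crop.png

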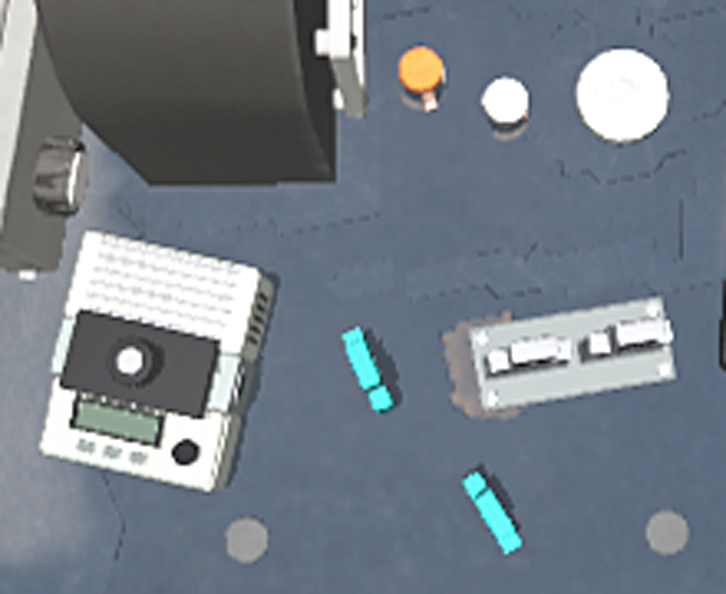

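```bash
cat > h.py <<'E'
import numpy as np, cv2
from scipy.spatial.transform import Rotation as R
from workcell import sense, grab_frame, order, find_in, mark_of
def cloud(f):
    z=f["range_z"]; K=f["mtx"]; v,u=np.mgrid[0:z.shape[0],0:z.shape[1]]
    P=np.stack([(u-K[0,2])/K[0,0]*z,(v-K[1,2])/K[1,1]*z,z],-1)
    W=P@rot(f).T+np.asarray(f["position"]); W[z<=0]=np.nan
    return W
def rot(f):
    r=np.asarray(f["rotation"]); return R.from_quat(r).as_matrix() if r.size==4 else r
def proj(f,p):
    p=np.atleast_2d(p); c=(p-np.asarray(f["position"]))@rot(f); K=f["mtx"]
    return np.stack([c[:,0]/c[:,2]*K[0,0]+K[0,2],c[:,1]/c[:,2]*K[1,1]+K[1,2]],-1)
def onplane(f,u,v,z):
    K=f["mtx"]; d=rot(f)@np.array([(u-K[0,2])/K[0,0],(v-K[1,2])/K[1,1],1]); p=np.asarray(f["position"]); return p+d*(z-p[2])/d[2]
def st(s=None):
    s=s or sense(); M=R.from_quat(s["tcp_rot"]).as_matrix()
    print("t %.2f"%s["time_s"],"tcp",np.round(s["eef_pos"],4),"F",np.round(s["ft_force"],2),"open %.4f"%s["opening"],"xaxis yaw %.2f"%np.degrees(np.arctan2(M[1,0],M[0,0])),"zax",np.round(M[:,2],4),"q",np.round(s["joints"],2))
    return s
def save(f,n,box=None,s=1):
    a=f["color"][:,:,::-1]
    if box: a=a[box[1]:box[3],box[0]:box[2]]
    if s!=1: a=cv2.resize(a,None,fx=s,fy=s,interpolation=cv2.INTER_CUBIC)
    cv2.imwrite("pics/"+n+".png",a[:600,:800])
def inc(pos,yaw=None,s=None):
    """increments from present (measured) pose to TCP pos / x-axis yaw deg"""
    s=s or sense(); M=R.from_quat(s["tcp_rot"]).as_matrix()
    d=M.T@(np.asarray(pos)-s["eef_pos"])/0.04
    y0=np.degrees(np.arctan2(M[1,0],M[0,0])); tw=None if yaw is None else -((yaw-y0+180)%360-180)/8
    print("dx,dy,dz",np.round(d,3),"twist",tw)
E
python3 - <<'E'
from h import *
s=st()
f=grab_frame("top"); W=cloud(f); np.savez("top0.npz",W=W,C=f["color"])
g=grab_frame("scene"); Ws=cloud(g)
w=grab_frame("wrist")
M=R.from_quat(s["tcp_rot"]).as_matrix()
print("cam in tool",M.T@(np.asarray(w["position"])-s["eef_pos"]), "axes\n",np.round(M.T@rot(w),3))
for n,X in (("top",W),("scene",Ws)):
    reg=(X[...,0]>.33)&(X[...,0]<.62)&(X[...,1]<.33)&(X[...,1]>-.2)
    print(n,"table z",np.nanmedian(X[...,2][reg&(abs(X[...,2])<.02)]))
    def comp(z0,z1,minpix=8):
        m=(reg&(X[...,2]>z0)&(X[...,2]<z1)).astype(np.uint8)
        k,l,stt,c=cv2.connectedComponentsWithStats(m)
        for i in range(1,k):
            if stt[i,4]>=minpix:
                p=X[l==i]; (cx,cy),(a,b),ang=cv2.minAreaRect((p[:,:2]*1000).astype(np.float32))
                print(z0,z1,stt[i].tolist(),"mean",np.round(p.mean(0),4),"rect c",round(cx,1),round(cy,1),"size",round(a,1),round(b,1),"ang",round(ang,1),"zmed",round(float(np.median(p[:,2])),4))
    comp(.115,.128);comp(.121,.136);comp(.094,.102);comp(.018,.027);comp(.045,.06)
E
```

```text
t 1.95 tcp [ 0.2159 -0.5865  0.3039] F [ 0.36  0.65 -0.47] open 0.0853 xaxis yaw 20.21 zax [ 0. -0. -1.] q [ 1.15  0.41 -0.01  1.6   0.01  1.13 -0.08]
cam in tool [ 0.07079293 -0.00103169 -0.06977909] axes
 [[ 0.001 -0.961 -0.277]
 [ 1.     0.     0.001]
 [-0.    -0.277  0.961]]
top table z 0.0011952056432124047
0.115 0.128 [169, 186, 20, 60, 136] mean [0.5654 0.2097 0.1211] rect c 567.6 209.2 size 16.5 102.9 ang 72.9 zmed 0.1209
0.115 0.128 [277, 194, 6, 2, 11] mean [0.6051 0.0472 0.121 ] rect c 605.0 47.2 size 0.9 8.8 ang 1.3 zmed 0.1196
0.115 0.128 [208, 214, 65, 3, 94] mean [0.5705 0.1114 0.1215] rect c 570.7 113.4 size 2.1 106.5 ang 1.1 zmed 0.1218
0.115 0.128 [361, 270, 4, 6, 8] mean [ 0.4704 -0.0901  0.1195] rect c 470.4 -90.0 size 9.7 3.0 ang 36.7 zmed 0.1184
0.115 0.128 [207, 273, 16, 15, 171] mean [0.4618 0.1544 0.1228] rect c 462.0 154.5 size 23.1 22.7 ang 30.6 zmed 0.1231
0.115 0.128 [280, 273, 11, 16, 94] mean [0.4588 0.0383 0.1245] rect c 459.1 38.5 size 23.5 10.4 ang 26.1 zmed 0.125
0.115 0.128 [319, 319, 12, 15, 94] mean [ 0.3839 -0.0264  0.1246] rect c 383.7 -26.4 si
[... 10326 characters left out ...]
 0.06 [368, 293, 30, 15, 251] mean [ 0.3787 -0.0219  0.0526] rect c 379.3 -21.8 size 44.2 11.3 ang 42.0 zmed 0.0528
0.045 0.06 [208, 301, 3, 10, 11] mean [0.5106 0.195  0.0518] rect c 511.1 194.8 size 0.3 25.0 ang 76.6 zmed 0.0525
0.045 0.06 [136, 304, 58, 25, 492] mean [0.5215 0.2581 0.0525] rect c 521.2 256.9 size 80.6 7.7 ang 85.3 zmed 0.0525
0.045 0.06 [213, 321, 78, 30, 726] mean [0.4095 0.1742 0.053 ] rect c 417.6 179.9 size 110.6 50.3 ang 47.3 zmed 0.0532
0.045 0.06 [111, 324, 16, 11, 121] mean [0.5296 0.3208 0.0524] rect c 529.3 321.1 size 18.2 5.3 ang 83.3 zmed 0.0524
0.045 0.06 [142, 374, 10, 21, 127] mean [0.4028 0.3215 0.0527] rect c 403.4 321.4 size 7.9 20.8 ang 78.8 zmed 0.0528
```

```bash
python3 - <<'E'
from h import *
a=cv2.imread('pics/scene0.png')[205:315,335:410]; b=cv2.imread('pics/top0.png')[255:300,310:390]
cv2.imwrite('pics/c1.png',cv2.resize(a,None,fx=5.4,fy=5.4,interpolation=cv2.INTER_CUBIC))
d=np.load("top0.npz"); W=d["W"]
# heights max near black thing / box
for x0,x1,y0,y1 in [(.50,.56,.17,.30),(.56,.62,.05,.2),(.45,.52,.19,.3),(.52,.6,-.06,.07)]:
    m=(W[...,0]>x0)&(W[...,0]<x1)&(W[...,1]>y0)&(W[...,1]<y1); print((x0,x1,y0,y1),np.nanmax(W[...,2][m]) if m.any() else None)
# high stuff map: points z>0.15 with x<0.65,y in -.3...4
m=(W[...,2]>.14)&(W[...,0]<.62)&(W[...,1]<.35)&(W[...,1]>-.35); p=W[m]
for y in np.arange(-.3,.35,.03):
    q=p[(p[:,1]>=y)&(p[:,1]<y+.03)]
    if len(q): print("y %.2f"%y,"minx %.3f"%q[:,0].min(),"zmax %.3f"%q[:,2].max(), "z at minx %.3f"%q[q[:,0].argmin(),2])
E
```

```text
(0.5, 0.56, 0.17, 0.3) 0.1561949322271755
(0.56, 0.62, 0.05, 0.2) 0.3016518206819314
(0.45, 0.52, 0.19, 0.3) 0.15082624323599614
(0.52, 0.6, -0.06, 0.07) 0.2769554262367129
y -0.27 minx 0.509 zmax 0.184 z at minx 0.184
y -0.24 minx 0.503 zmax 0.204 z at minx 0.166
y -0.21 minx 0.531 zmax 0.298 z at minx 0.171
y -0.18 minx 0.549 zmax 0.299 z at minx 0.175
y 0.03 minx 0.604 zmax 0.181 z at minx 0.146
y 0.06 minx 0.570 zmax 0.302 z at minx 0.147
y 0.09 minx 0.570 zmax 0.301 z at minx 0.150
y 0.12 minx 0.570 zmax 0.301 z at minx 0.170
y 0.15 minx 0.570 zmax 0.300 z at minx 0.154
y 0.18 minx 0.556 zmax 0.152 z at minx 0.152
y 0.21 minx 0.514 zmax 0.155 z at minx 0.142
y 0.24 minx 0.520 zmax 0.156 z at minx 0.148
y 0.27 minx 0.524 zmax 0.159 z at minx 0.144
y 0.30 minx 0.529 zmax 0.158 z at minx 0.151
y 0.33 minx 0.533 zmax 0.158 z at minx 0.143
```

View pics/c1.png

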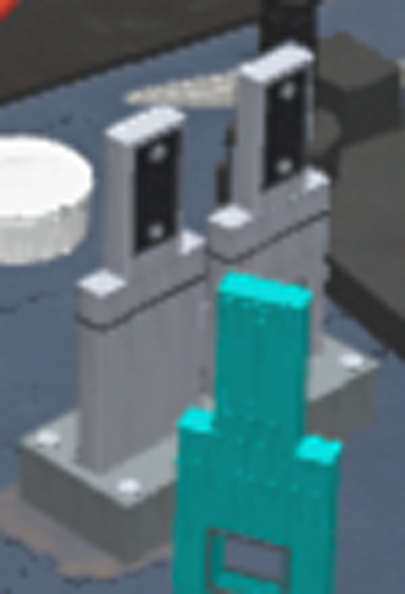

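```bash
python3 - <<'E'
from h import *
st(); inc([.33,-.15,.29],99)
E
```

```text
t 2.10 tcp [ 0.2159 -0.5865  0.3039] F [ 0.88 -0.04  0.92] open 0.0854 xaxis yaw 20.21 zax [ 0. -0. -1.] q [ 1.15  0.41 -0.01  1.6   0.01  1.13 -0.08]
dx,dy,dz [ 6.446 -9.255  0.348] twist -9.84843642858015
```

Request:
carry_out(increments=[{"dx": 0.6, "dy": -0.9, "dz": 0, "twist": -1}, {"dx": 1.3, "dy": -1.8, "dz": 0, "twist": -2}, {"dx": 1.9, "dy": -2.7, "dz": 0.1, "twist": -3}, {"dx": 2.5, "dy": -3.6, "dz": 0.1, "twist": -4}, {"dx": 3.1, "dy": -4.5, "dz": 0.2, "twist": -5}], grip_force=40)

```text
schema error: expected keys grip, dx, dy, dz, twist
```

```bash
python3 - <<'E'
from h import *
st(); inc([.33,-.15,.20],99)
E
```

```text
t 2.10 tcp [ 0.2159 -0.5865  0.3039] F [ 0.88 -0.04  0.92] open 0.0854 xaxis yaw 20.21 zax [ 0. -0. -1.] q [ 1.15  0.41 -0.01  1.6   0.01  1.13 -0.08]
dx,dy,dz [ 6.446 -9.256  2.598] twist -9.84843642858015
```

Request:
carry_out(increments=[{"grip": 100, "dx": 0.6, "dy": -0.9, "dz": 0, "twist": -1}, {"grip": 100, "dx": 1.3, "dy": -1.8, "dz": 0, "twist": -2}, {"grip": 100, "dx": 1.9, "dy": -2.7, "dz": 0.1, "twist": -3}, {"grip": 100, "dx": 2.5, "dy": -3.6, "dz": 0.1, "twist": -4}, {"grip": 100, "dx": 3.1, "dy": -4.5, "dz": 0.2, "twist": -5}], grip_force=40)

```text
time_s: 2.6
eef_pos: [0.2705, -0.3732, 0.2963]
tcp_rot: [0.864, 0.504, -0.0, 0.001]
ft_force: [1.8, -0.0, 0.8]
opening: 0.0855
```

```bash
python3 - <<'E'
from h import *
st(); inc([.33,-.15,.20],99)
E
```

```text
t 2.60 tcp [ 0.2705 -0.3732  0.2963] F [ 1.8  -0.02  0.77] open 0.0855 xaxis yaw 60.55 zax [ 6.0e-04 -1.2e-03 -1.0e+00] q [ 1.05  0.15 -0.23  1.98  0.04  1.02  0.28]
dx,dy,dz [ 5.593 -1.45   2.401] twist -4.8066915698588595
```

Request:
carry_out(increments=[{"grip": 100, "dx": 1.1, "dy": -0.3, "dz": 0.4, "twist": -1}, {"grip": 100, "dx": 2.2, "dy": -0.6, "dz": 0.9, "twist": -2}, {"grip": 100, "dx": 3.3, "dy": -0.9, "dz": 1.4, "twist": -3}, {"grip": 100, "dx": 4.4, "dy": -1.2, "dz": 1.9, "twist": -4}, {"grip": 100, "dx": 5.6, "dy": -1.4, "dz": 2.4, "twist": -4.8}])

```text
time_s: 3.1
eef_pos: [0.3317, -0.1533, 0.2006]
tcp_rot: [0.65, 0.76, -0.0, 0.001]
ft_force: [0.9, -1.9, -0.9]
opening: 0.0853
```

```bash
python3 - <<'E'
from h import *
st(); f=grab_frame("wrist"); save(f,"w1"); np.savez("w1.npz",W=cloud(f))
print(proj(f,[[.4735,-.1005,.042],[.4655,-.047,.042]]))
E
```

```text
t 3.10 tcp [ 0.3317 -0.1533  0.2006] F [ 0.91 -1.86 -0.86] open 0.0853 xaxis yaw 98.87 zax [ 9.e-04 -1.e-03 -1.e+00] q [ 0.77  0.15 -0.51  2.27  0.11  0.75  0.35]
[[554.70181148 199.16782818]
 [571.65399532 108.77694354]]
```

View pics/w1.png

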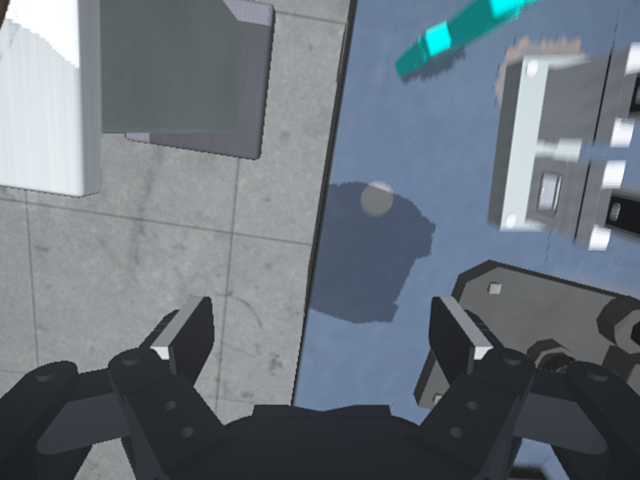

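```bash
python3 - <<'E'
from h import *
inc([.455,.135,.29],76.5)
E
```

```text
dx,dy,dz [ 6.451  4.177 -2.264] twist 2.8840138890073916
```

Request:
carry_out(increments=[{"grip": 100, "dx": 0.5, "dy": 0.2, "dz": -1.0, "twist": 0.3}, {"grip": 100, "dx": 1.3, "dy": 0.8, "dz": -1.6, "twist": 0.8}, {"grip": 100, "dx": 2.2, "dy": 1.4, "dz": -2.2, "twist": 1.3}, {"grip": 100, "dx": 3.2, "dy": 2.1, "dz": -2.2, "twist": 1.8}, {"grip": 100, "dx": 4.2, "dy": 2.8, "dz": -2.2, "twist": 2.3}])

```text
time_s: 3.65
eef_pos: [0.4185, 0.0295, 0.2903]
tcp_rot: [0.766, 0.642, 0.001, 0.002]
ft_force: [0.9, 0.0, 0.3]
opening: 0.0855
```

```bash
python3 - <<'E'
from h import *
st();inc([.458,.14,.28],76.5)
E
```

```text
t 3.65 tcp [0.4185 0.0295 0.2903] F [0.88 0.01 0.3 ] open 0.0855 xaxis yaw 79.95 zax [ 0.0034 -0.0011 -1.    ] q [ 0.48  0.13 -0.71  2.04  0.1   1.   -0.46]
dx,dy,dz [2.891 0.488 0.257] twist 0.4311718115246137
```

Request:
carry_out(increments=[{"grip": 100, "dx": 1.0, "dy": 0.2, "dz": 0.1, "twist": 0.2}, {"grip": 100, "dx": 2.0, "dy": 0.4, "dz": 0.2, "twist": 0.4}, {"grip": 100, "dx": 2.9, "dy": 0.5, "dz": 0.25, "twist": 0.43}, {"grip": 100, "dx": 2.9, "dy": 0.5, "dz": 0.25, "twist": 0.43}, {"grip": 100, "dx": 2.9, "dy": 0.5, "dz": 0.25, "twist": 0.43}])

```text
time_s: 4.15
eef_pos: [0.4568, 0.1396, 0.2787]
tcp_rot: [0.783, 0.622, -0.0, -0.0]
ft_force: [0.4, 0.1, 0.4]
opening: 0.0853
```

```bash
python3 - <<'E'
from h import *
s=st(); f=grab_frame("wrist"); save(f,"w2"); W=cloud(f)
def comp(z0,z1,minpix=60):
    m=((W[...,2]>z0)&(W[...,2]<z1)).astype(np.uint8)
    k,l,stt,c=cv2.connectedComponentsWithStats(m)
    for i in range(1,k):
        if stt[i,4]>=minpix:
            p=W[l==i]; (cx,cy),(a,b),ang=cv2.minAreaRect((p[:,:2]*1000).astype(np.float32))
            print(z0,z1,stt[i].tolist(),"rect c",round(cx,1),round(cy,1),"size",round(a,1),round(b,1),"ang",round(ang,1),"zmed",round(float(np.median(p[:,2])),4))
comp(.118,.127);comp(.094,.102);comp(.088,.093)
print(mark_of("wrist","dust_cap"))
t=grab_frame("top"); save(t,"t2")
E
```

```text
t 4.15 tcp [0.4568 0.1396 0.2787] F [0.39 0.09 0.38] open 0.0853 xaxis yaw 76.90 zax [-7.e-04  1.e-04 -1.e+00] q [ 0.24  0.27 -0.75  1.94  0.22  1.02 -0.83]
0.118 0.127 [387, 0, 6, 57, 182] rect c 522.1 254.1 size 29.2 0.8 ang 82.1 zmed 0.1225
0.118 0.127 [393, 76, 246, 23, 375] rect c 587.3 207.8 size 12.5 140.6 ang 76.8 zmed 0.1225
0.118 0.127 [489, 123, 151, 194, 1359] rect c 588.5 137.3 size 139.8 68.3 ang 51.8 zmed 0.1225
0.118 0.127 [306, 199, 38, 37, 1045] rect c 462.7 157.2 size 22.9 23.2 ang 27.1 zmed 0.1218
0.118 0.127 [340, 356, 34, 30, 536] rect c 459.7 41.2 size 24.3 11.1 ang 23.8 zmed 0.1234
0.094 0.102 [380, 0, 10, 77, 190] rect c 522.3 254.6 size 43.9 3.1 ang 86.4 zmed 0.0979
0.094 0.102 [469, 94, 17, 30, 183] rect c 576.7 201.2 size 11.3 21.2 ang 12.4 zmed 0.0981
0.094 0.102 [427, 97, 49, 34, 510] rect c 557.4 201.4 size 20.6 32.4 ang 81.0 zmed 0.0995
0.094 0.102 [498, 116, 142, 35, 274] rect c 631.5 171.3 size 0.6 95.8 ang 90.0 zmed 0.098
0.094 0.102 [474, 149, 23, 153, 689] rect c 571.2 117.6 size 110.3 15.2 ang 82.9 zmed 0.0982
0.094 0.102 [293, 156, 63, 105, 5183
[... 378 characters left out ...]
e 108.8 12.5 ang 84.3 zmed 0.0906
0.088 0.093 [354, 156, 6, 101, 328] rect c 485.3 151.9 size 73.4 2.6 ang 76.7 zmed 0.0901
0.088 0.093 [362, 156, 8, 101, 429] rect c 491.7 150.2 size 73.8 3.2 ang 76.6 zmed 0.0899
0.088 0.093 [371, 156, 9, 101, 433] rect c 498.6 148.8 size 73.4 3.3 ang 76.8 zmed 0.0899
0.088 0.093 [380, 156, 10, 101, 443] rect c 505.3 147.2 size 73.3 3.5 ang 76.7 zmed 0.0899
0.088 0.093 [390, 156, 10, 101, 446] rect c 512.1 145.6 size 73.4 3.4 ang 76.6 zmed 0.09
0.088 0.093 [399, 156, 11, 101, 445] rect c 518.9 143.9 size 73.6 3.4 ang 76.7 zmed 0.09
0.088 0.093 [338, 334, 30, 19, 109] rect c 459.2 44.7 size 24.8 7.3 ang 6.8 zmed 0.0902
[{'at': [207.4, 326.4], 'score': 0.88}]
```

View pics/w2.png

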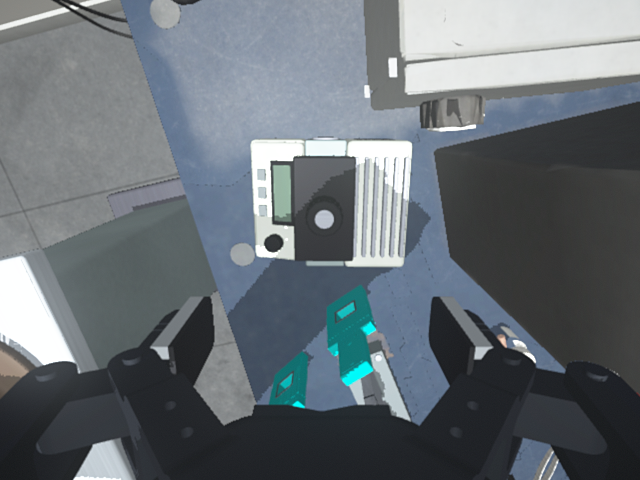

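```bash
python3 - <<'E'
from h import *
st();inc([.4625,.1568,.176],76.7)
E
```

```text
t 4.30 tcp [0.4569 0.1376 0.2789] F [0.36 0.65 0.47] open 0.0855 xaxis yaw 76.67 zax [-1.e-04 -1.e-03 -1.e+00] q [ 0.25  0.27 -0.75  1.94  0.22  1.02 -0.83]
dx,dy,dz [0.503 0.026 2.571] twist -0.004150066957350873
```

Request:
carry_out(increments=[{"grip": 100, "dx": 0.5, "dy": 0.02, "dz": 0.7, "twist": 0}, {"grip": 100, "dx": 0.5, "dy": 0.02, "dz": 1.4, "twist": 0}, {"grip": 100, "dx": 0.5, "dy": 0.02, "dz": 1.6, "twist": 0}, {"grip": 100, "dx": 0.5, "dy": 0.02, "dz": 1.6, "twist": 0}, {"grip": 100, "dx": 0.5, "dy": 0.02, "dz": 1.6, "twist": 0}])

```text
time_s: 4.8
eef_pos: [0.4627, 0.1577, 0.2158]
tcp_rot: [0.784, 0.621, 0.0, 0.0]
ft_force: [-0.0, 0.3, 0.7]
opening: 0.0852
```

```bash
cat >> h.py <<'E'
def comp(W,z0,z1,minpix=60,reg=None):
    m=(W[...,2]>z0)&(W[...,2]<z1)
    if reg: m&=(W[...,0]>reg[0])&(W[...,0]<reg[1])&(W[...,1]>reg[2])&(W[...,1]<reg[3])
    k,l,stt,c=cv2.connectedComponentsWithStats(m.astype(np.uint8))
    for i in range(1,k):
        if stt[i,4]>=minpix:
            p=W[l==i]; (cx,cy),(a,b),ang=cv2.minAreaRect((p[:,:2]*1000).astype(np.float32))
            print(z0,z1,stt[i].tolist(),"rect c",round(cx,1),round(cy,1),"size",round(a,1),round(b,1),"ang",round(ang,1),"zmed",round(float(np.median(p[:,2])),4))
E
python3 - <<'E'
from h import *
s=st(); f=grab_frame("wrist"); st(); save(f,"w3"); W=cloud(f)
M=R.from_quat(s["tcp_rot"]).as_matrix()
print("cam in tool",M.T@(np.asarray(f["position"])-s["eef_pos"]))
comp(W,.118,.127,60,(.4,.52,.1,.2));comp(W,.094,.102,60,(.4,.52,.1,.2));
inc([.4625,.1568,.176],76.7)
E
```

```text
t 4.80 tcp [0.4627 0.1577 0.2158] F [-0.02  0.3   0.74] open 0.0852 xaxis yaw 76.71 zax [ 9.e-04 -1.e-04 -1.e+00] q [ 0.16  0.37 -0.72  1.98  0.31  0.9  -0.96]
t 4.85 tcp [0.4629 0.1579 0.2161] F [-0.33  0.14  0.04] open 0.0852 xaxis yaw 76.71 zax [ 1.7e-03  1.0e-04 -1.0e+00] q [ 0.16  0.37 -0.72  1.98  0.31  0.9  -0.96]
cam in tool [ 7.13915429e-02 -7.52575672e-05 -6.97707754e-02]
0.118 0.127 [297, 259, 49, 49, 1746] rect c 462.5 157.5 size 23.6 23.6 ang 58.5 zmed 0.1218
0.094 0.102 [281, 200, 81, 129, 7705] rect c 462.5 157.0 size 75.1 43.1 ang 76.7 zmed 0.0977
dx,dy,dz [-0.031 -0.005  1.003] twist 0.0016256091016870755
```

View pics/w3.png

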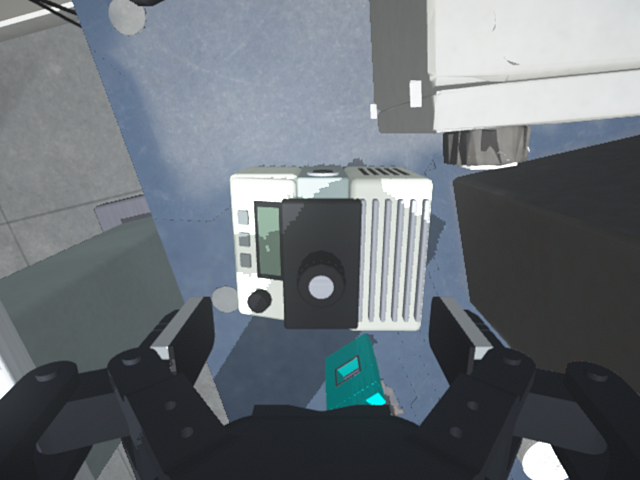

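Request:
carry_out(increments=[{"grip": 100, "dx": -0.02, "dy": 0, "dz": 0.5, "twist": 0}, {"grip": 100, "dx": -0.02, "dy": 0, "dz": 1.0, "twist": 0}, {"grip": 60, "dx": -0.02, "dy": 0, "dz": 1.0, "twist": 0}, {"grip": 15, "dx": -0.02, "dy": 0, "dz": 1.0, "twist": 0}, {"grip": 10, "dx": -0.02, "dy": 0, "dz": 1.0, "twist": 0}])

```text
time_s: 5.35
eef_pos: [0.4628, 0.1578, 0.1763]
tcp_rot: [0.784, 0.621, 0.001, 0.0]
ft_force: [0.2, 0.6, 0.1]
opening: 0.0442
```

Request:
carry_out(increments=[{"grip": 5, "dx": 0, "dy": 0, "dz": 0, "twist": 0}, {"grip": 5, "dx": 0, "dy": 0, "dz": 0, "twist": 0}, {"grip": 5, "dx": 0, "dy": 0, "dz": 0, "twist": 0}, {"grip": 5, "dx": 0, "dy": 0, "dz": 0, "twist": 0}, {"grip": 5, "dx": 0, "dy": 0, "dz": 0, "twist": 0}])

```text
time_s: 5.85
eef_pos: [0.4626, 0.1577, 0.1761]
tcp_rot: [0.784, 0.621, 0.001, 0.001]
ft_force: [-0.7, -1.2, 7.7]
opening: 0.0223
```

```bash
python3 - <<'E'
from h import *
s=st(); f=grab_frame("wrist"); save(f,"w4")
E
```

```text
t 5.85 tcp [0.4626 0.1577 0.1761] F [-0.69 -1.15  7.71] open 0.0223 xaxis yaw 76.76 zax [ 0.0017 -0.     -1.    ] q [ 0.13  0.43 -0.69  2.02  0.37  0.82 -1.01]
```

View pics/w4.png

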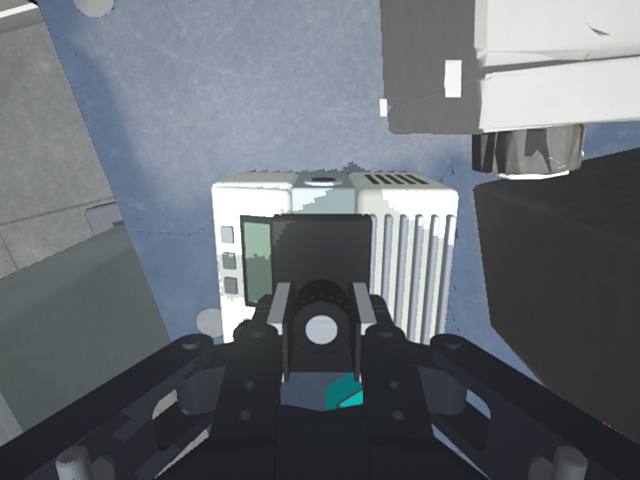

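Request:
carry_out(increments=[{"grip": 5, "dx": 0, "dy": 0, "dz": -0.15, "twist": 0}, {"grip": 5, "dx": 0, "dy": 0, "dz": -0.4, "twist": 0}, {"grip": 5, "dx": 0, "dy": 0, "dz": -1.0, "twist": 0}, {"grip": 5, "dx": 0, "dy": 0, "dz": -1.8, "twist": 0}, {"grip": 5, "dx": 0, "dy": 0, "dz": -2.6, "twist": 0}])

```text
time_s: 6.4
eef_pos: [0.4616, 0.1577, 0.2805]
tcp_rot: [0.784, 0.621, -0.0, -0.0]
ft_force: [1.1, -0.1, -1.3]
opening: 0.0226
```

```bash
python3 - <<'E'
from h import *
s=st(); f=grab_frame("wrist"); save(f,"w5"); W=cloud(f); 
K=f["mtx"]
comp(W,.094-.01,.102,60,(.4,.52,.1,.22)); comp(W,.19,.21,100,(.4,.52,.1,.22))
inc([.375,-.17,.28],90)
E
```

```text
t 6.40 tcp [0.4616 0.1577 0.2805] F [ 1.12 -0.07 -1.27] open 0.0226 xaxis yaw 76.81 zax [-7.e-04  3.e-04 -1.e+00] q [ 0.21  0.29 -0.76  1.91  0.23  1.03 -0.88]
0.084 0.102 [301, 172, 102, 114, 3512] rect c 485.4 148.2 size 69.1 93.1 ang 0.0 zmed 0.0899
0.19 0.21 [271, 213, 102, 87, 7186] rect c 465.9 176.2 size 36.1 43.1 ang 76.6 zmed 0.2021
0.19 0.21 [290, 340, 64, 32, 1366] rect c 454.8 128.9 size 17.7 29.8 ang 77.1 zmed 0.2022
dx,dy,dz [-8.514 -0.28   0.11 ] twist -1.645815537581342
```

View pics/w5.png

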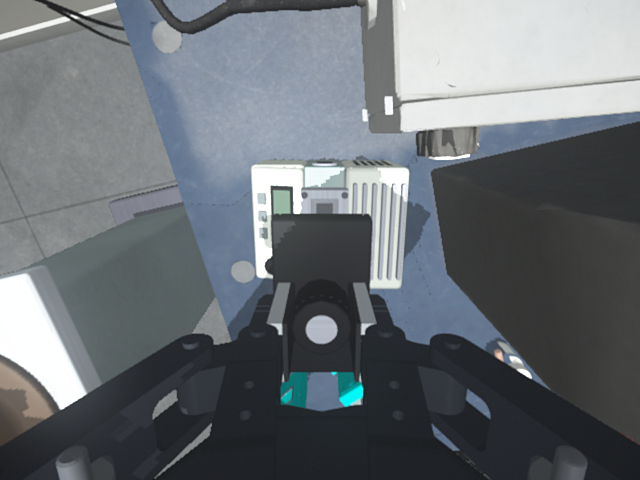

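```bash
python3 - <<'E'
from h import *
inc([.385,-.19,.28],90)
E
```

```text
dx,dy,dz [-8.944  0.077  0.11 ] twist -1.645815537581342
```

Request:
carry_out(increments=[{"grip": 5, "dx": -0.5, "dy": 0, "dz": 0, "twist": 0}, {"grip": 5, "dx": -1.3, "dy": 0, "dz": 0, "twist": -0.2}, {"grip": 5, "dx": -2.3, "dy": 0, "dz": 0, "twist": -0.5}, {"grip": 5, "dx": -3.3, "dy": 0, "dz": 0, "twist": -0.8}, {"grip": 5, "dx": -4.3, "dy": 0, "dz": 0, "twist": -1.1}])

```text
time_s: 6.95
eef_pos: [0.4221, -0.0111, 0.2795]
tcp_rot: [0.733, 0.68, 0.0, 0.0]
ft_force: [0.7, 0.4, -0.5]
opening: 0.0226
```

```bash
python3 - <<'E'
from h import *
st();inc([.385,-.19,.27],90)
E
```

```text
t 6.95 tcp [ 0.4221 -0.0111  0.2795] F [ 0.73  0.41 -0.45] open 0.0226 xaxis yaw 85.71 zax [ 8.e-04 -3.e-04 -1.e+00] q [ 0.58  0.15 -0.72  2.05  0.12  0.98 -0.28]
dx,dy,dz [-4.53  -0.591  0.238] twist -0.5362520747989024
```

Request:
carry_out(increments=[{"grip": 5, "dx": -1.0, "dy": -0.1, "dz": 0, "twist": -0.1}, {"grip": 5, "dx": -2.0, "dy": -0.3, "dz": 0, "twist": -0.3}, {"grip": 5, "dx": -3.0, "dy": -0.4, "dz": 0.1, "twist": -0.4}, {"grip": 5, "dx": -4.0, "dy": -0.5, "dz": 0.3, "twist": -0.54}, {"grip": 5, "dx": -4.53, "dy": -0.6, "dz": 0.8, "twist": -0.54}])

```text
time_s: 7.45
eef_pos: [0.3849, -0.1922, 0.2483]
tcp_rot: [0.709, 0.705, 0.0, 0.002]
ft_force: [0.1, 0.7, -1.5]
opening: 0.0227
```

```bash
python3 - <<'E'
from h import *
st(); f=grab_frame("wrist"); save(f,"w6"); g=grab_frame("top"); save(g,"t6",(300,180,480,360),3.3);inc([.385,-.19,.10],90)
E
```

```text
t 7.45 tcp [ 0.3849 -0.1922  0.2483] F [ 0.1   0.68 -1.45] open 0.0227 xaxis yaw 89.74 zax [ 0.0032 -0.0028 -1.    ] q [ 0.87  0.19 -0.57  2.08  0.13  0.9   0.21]
dx,dy,dz [0.031 0.068 3.636] twist -0.049381835311400835
```

View pics/w6.png

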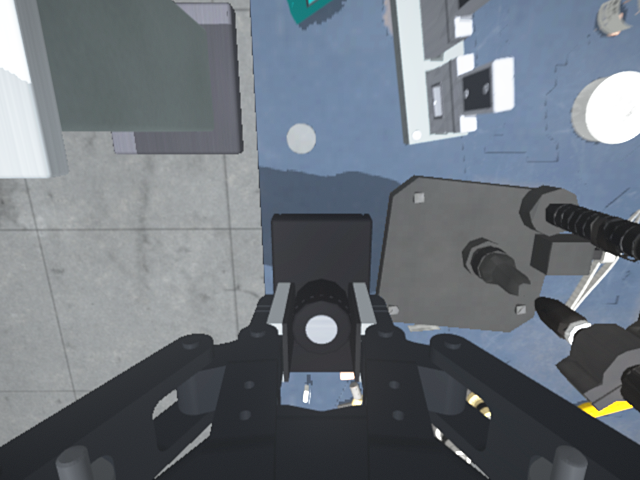

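View pics/t6.png

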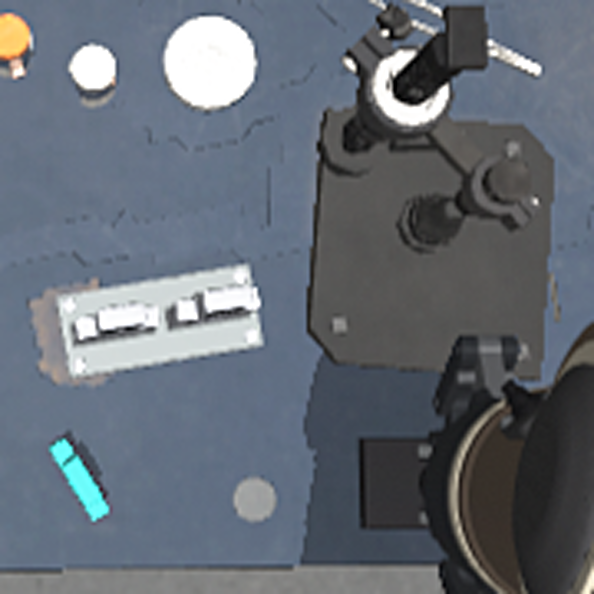

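Request:
carry_out(increments=[{"grip": 5, "dx": 0, "dy": 0.02, "dz": 0.8, "twist": 0}, {"grip": 5, "dx": 0, "dy": 0.02, "dz": 1.7, "twist": 0}, {"grip": 5, "dx": 0, "dy": 0.02, "dz": 2.6, "twist": 0}, {"grip": 5, "dx": 0, "dy": 0.02, "dz": 3.3, "twist": 0}, {"grip": 5, "dx": 0, "dy": 0.02, "dz": 3.65, "twist": 0}])

```text
time_s: 8.05
eef_pos: [0.3854, -0.1874, 0.0995]
tcp_rot: [0.707, 0.707, -0.0, -0.001]
ft_force: [0.0, 0.2, -0.6]
opening: 0.0226
```

Request:
carry_out(increments=[{"grip": 5, "dx": 0, "dy": 0, "dz": 0.05, "twist": 0}, {"grip": 5, "dx": 0, "dy": 0, "dz": 0.1, "twist": 0}, {"grip": 5, "dx": 0, "dy": 0, "dz": 0.15, "twist": 0}, {"grip": 5, "dx": 0, "dy": 0, "dz": 0.18, "twist": 0}, {"grip": 5, "dx": 0, "dy": 0, "dz": 0.18, "twist": 0}])

```text
time_s: 8.55
eef_pos: [0.3859, -0.1889, 0.0942]
tcp_rot: [0.708, 0.706, 0.0, 0.001]
ft_force: [0.3, -0.3, -1.4]
opening: 0.0226
```

```bash
python3 - <<'E'
from h import *
st(); f=grab_frame("scene"); save(f,"s7",(340,180,560,345),3.6)
E
```

```text
t 8.55 tcp [ 0.3859 -0.1889  0.0942] F [ 0.3  -0.33 -1.36] open 0.0226 xaxis yaw 89.88 zax [ 9.e-04 -7.e-04 -1.e+00] q [ 0.72  0.46 -0.46  2.22  0.39  0.54 -0.03]
```

View pics/s7.png

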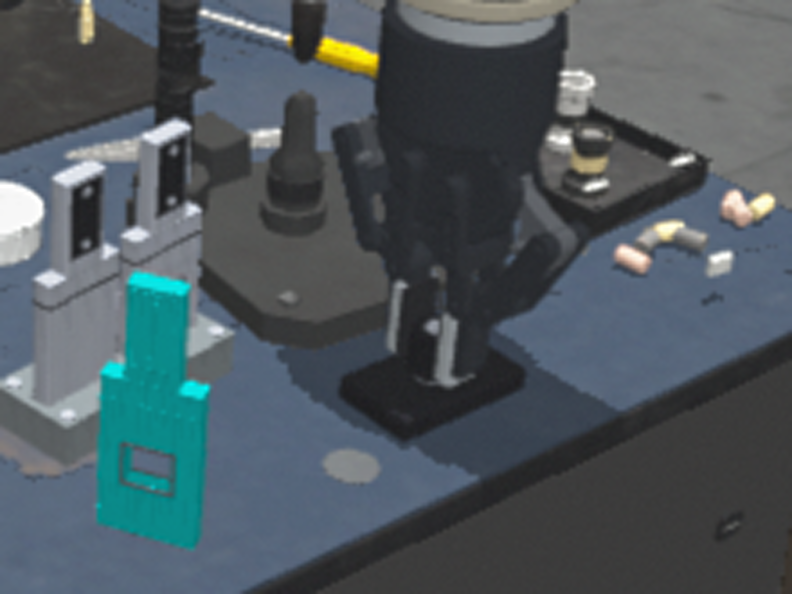

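Request:
carry_out(increments=[{"grip": 5, "dx": 0, "dy": 0, "dz": 0.03, "twist": 0}, {"grip": 5, "dx": 0, "dy": 0, "dz": 0.05, "twist": 0}, {"grip": 5, "dx": 0, "dy": 0, "dz": 0.08, "twist": 0}, {"grip": 5, "dx": 0, "dy": 0, "dz": 0.1, "twist": 0}, {"grip": 5, "dx": 0, "dy": 0, "dz": 0.1, "twist": 0}])

```text
time_s: 9.1
eef_pos: [0.3856, -0.1888, 0.09]
tcp_rot: [0.708, 0.706, -0.0, 0.0]
ft_force: [-2.2, 0.7, 7.3]
opening: 0.0223
```

```bash
python3 - <<'E'
from h import *
st()
E
```

```text
t 9.10 tcp [ 0.3856 -0.1888  0.09  ] F [-2.24  0.69  7.25] open 0.0223 xaxis yaw 89.90 zax [-2.e-04 -5.e-04 -1.e+00] q [ 0.71  0.46 -0.45  2.22  0.39  0.53 -0.04]
```

Request:
carry_out(increments=[{"grip": 32, "dx": 0, "dy": 0, "dz": 0, "twist": 0}, {"grip": 40, "dx": 0, "dy": 0, "dz": 0, "twist": 0}, {"grip": 45, "dx": 0, "dy": 0, "dz": 0, "twist": 0}, {"grip": 45, "dx": 0, "dy": 0, "dz": -0.3, "twist": 0}, {"grip": 50, "dx": 0, "dy": 0, "dz": -0.9, "twist": 0}])

```text
time_s: 9.6
eef_pos: [0.3848, -0.1882, 0.1255]
tcp_rot: [0.708, 0.707, -0.0, -0.002]
ft_force: [1.0, 0.2, -0.0]
opening: 0.0428
```

```bash
python3 - <<'E'
from h import *
st()
E
```

```text
t 9.60 tcp [ 0.3848 -0.1882  0.1255] F [ 0.97  0.22 -0.05] open 0.0428 xaxis yaw 89.93 zax [-0.0028  0.0018 -1.    ] q [ 0.76  0.4  -0.5   2.2   0.33  0.62  0.03]
```

```bash
python3 - <<'E'
from h import *
inc([.4735,-.15,.26],99.1)
E
```

```text
dx,dy,dz [ 0.963  2.206 -3.367] twist -1.1466327452205363
```

Request:
carry_out(increments=[{"grip": 60, "dx": 0, "dy": 0, "dz": -1.0, "twist": 0}, {"grip": 80, "dx": 0.1, "dy": 0.2, "dz": -2.0, "twist": -0.2}, {"grip": 100, "dx": 0.5, "dy": 0.9, "dz": -2.8, "twist": -0.6}, {"grip": 100, "dx": 1.0, "dy": 1.6, "dz": -3.2, "twist": -1.0}, {"grip": 100, "dx": 1.4, "dy": 2.2, "dz": -3.2, "twist": -1.15}])

```text
time_s: 10.1
eef_pos: [0.476, -0.1321, 0.2576]
tcp_rot: [0.648, 0.761, 0.001, 0.003]
ft_force: [-1.0, -0.6, -0.2]
opening: 0.0855
```

Request:
carry_out(increments=[{"grip": 100, "dx": 0, "dy": 0, "dz": 0, "twist": 0}, {"grip": 100, "dx": 0, "dy": 0, "dz": 0, "twist": 0}, {"grip": 100, "dx": 0, "dy": 0, "dz": 0, "twist": 0}, {"grip": 100, "dx": 0, "dy": 0, "dz": 0, "twist": 0}, {"grip": 100, "dx": 0, "dy": 0, "dz": 0, "twist": 0}])

```text
time_s: 10.6
eef_pos: [0.4731, -0.1335, 0.2536]
tcp_rot: [0.649, 0.761, -0.0, -0.0]
ft_force: [0.0, -0.6, 0.8]
opening: 0.0854
```

```bash
python3 - <<'E'
from h import *
st(); f=grab_frame("wrist"); save(f,"w8"); W=cloud(f); 
r=(.38,.56,-.16,0); comp(W,.124,.136,60,r); comp(W,.017,.026,60,r); comp(W,.078,.088,30,r)
r=(.33,.45,-.26,-.1); comp(W,.005,.02,60,r); comp(W,.028,.042,60,r)
g=grab_frame("top"); save(g,"t8",(300,180,480,360),3.3)
E
```

```text
t 10.60 tcp [ 0.4731 -0.1335  0.2536] F [ 0.   -0.59  0.84] open 0.0854 xaxis yaw 99.02 zax [-6.e-04 -2.e-04 -1.e+00] q [ 0.71  0.31 -0.64  1.94  0.22  0.97  0.12]
0.124 0.136 [171, 17, 29, 18, 105] rect c 387.7 -23.6 size 14.6 5.9 ang 26.9 zmed 0.1244
0.124 0.136 [323, 71, 22, 52, 1045] rect c 465.6 -45.4 size 10.8 24.2 ang 9.0 zmed 0.1295
0.124 0.136 [323, 180, 20, 45, 833] rect c 474.1 -98.4 size 10.5 23.7 ang 9.1 zmed 0.1295
0.017 0.026 [221, 47, 37, 28, 171] rect c 392.1 -23.4 size 29.9 8.0 ang 40.0 zmed 0.0239
0.017 0.026 [300, 71, 60, 141, 5467] rect c 469.8 -71.8 size 46.1 109.3 ang 9.0 zmed 0.0217
0.078 0.088 [193, 25, 44, 35, 272] rect c 390.6 -21.8 size 29.3 8.9 ang 32.1 zmed 0.0806
0.078 0.088 [324, 66, 16, 8, 84] rect c 462.5 -26.1 size 9.1 4.1 ang 9.2 zmed 0.0836
0.078 0.088 [324, 123, 16, 18, 267] rect c 468.5 -61.9 size 9.6 10.3 ang 9.3 zmed 0.0837
0.078 0.088 [324, 156, 15, 18, 256] rect c 471.5 -82.1 size 9.2 10.6 ang 9.5 zmed 0.0836
0.005 0.02 [191, 217, 55, 84, 3025] rect c 386.0 -189.2 size 75.6 43.3 ang 89.9 zmed 0.0117
0.005 0.02 [264, 248, 27, 94, 818] rect c 447.5 -214.4 size 91.6 12.0 ang 85.0 zmed 0.017
0.028 0.042 [196, 254, 30, 30, 669] rect c 386.5 -188.8 size 23.3 23.8 ang 5.5 zmed 0.0357
```

View pics/w8.png

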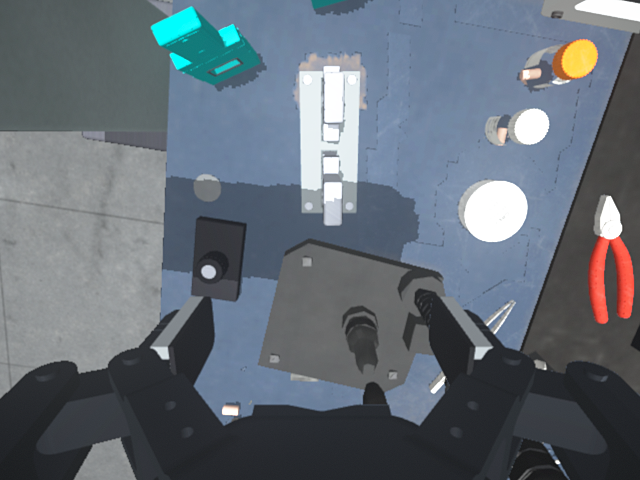

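View pics/t8.png

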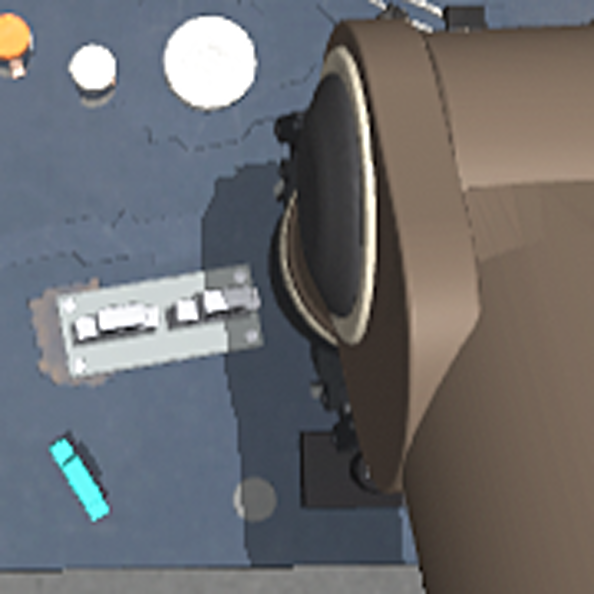

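```bash
python3 - <<'E'
from h import *
f=grab_frame("scene"); save(f,"s8"); inc([.474,-.0985,.20],99.1)
E
```

```text
dx,dy,dz [0.855 0.15  1.341] twist -0.004987836450069949
```

View pics/s8.png

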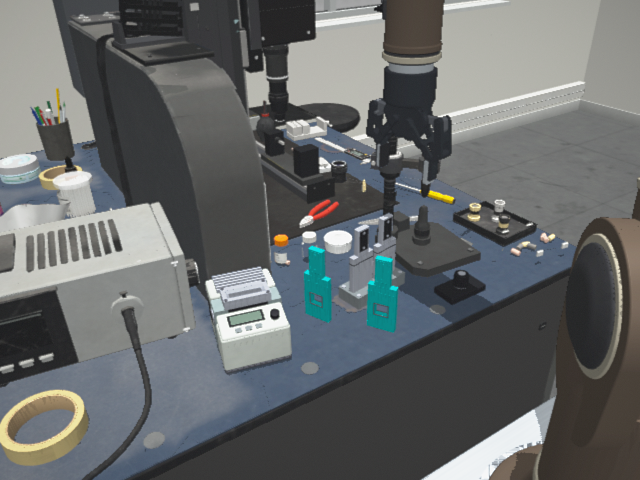

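Request:
carry_out(increments=[{"grip": 100, "dx": 0.5, "dy": 0.1, "dz": 0, "twist": 0}, {"grip": 100, "dx": 0.85, "dy": 0.15, "dz": 0.3, "twist": 0}, {"grip": 100, "dx": 0.85, "dy": 0.15, "dz": 0.9, "twist": 0}, {"grip": 100, "dx": 0.85, "dy": 0.15, "dz": 1.2, "twist": 0}, {"grip": 100, "dx": 0.85, "dy": 0.15, "dz": 1.2, "twist": 0}])

```text
time_s: 11.25
eef_pos: [0.4733, -0.0986, 0.2042]
tcp_rot: [0.649, 0.761, -0.001, -0.001]
ft_force: [0.5, -0.3, 0.2]
opening: 0.0856
```

```bash
python3 - <<'E'
from h import *
st(); f=grab_frame("wrist"); save(f,"w9"); W=cloud(f); 
r=(.42,.56,-.16,0); comp(W,.124,.136,60,r); comp(W,.017,.026,60,r); comp(W,.078,.088,30,r)
inc([.474,-.0985,.163],99.1)
E
```

```text
t 11.25 tcp [ 0.4733 -0.0986  0.2042] F [ 0.53 -0.31  0.18] open 0.0856 xaxis yaw 99.09 zax [-3.2e-03  8.0e-04 -1.0e+00] q [ 0.63  0.37 -0.63  2.01  0.28  0.86 -0.  ]
0.124 0.136 [310, 147, 28, 62, 1588] rect c 465.8 -45.5 size 11.0 24.2 ang 8.4 zmed 0.1295
0.124 0.136 [311, 272, 25, 55, 1250] rect c 474.2 -98.4 size 10.8 24.2 ang 9.7 zmed 0.1295
0.017 0.026 [289, 116, 69, 157, 7052] rect c 470.0 -72.4 size 46.1 110.5 ang 9.1 zmed 0.0217
0.078 0.088 [314, 124, 20, 21, 399] rect c 463.2 -28.9 size 9.6 9.7 ang 9.0 zmed 0.0837
0.078 0.088 [314, 225, 19, 26, 420] rect c 471.6 -82.5 size 9.9 11.7 ang 9.2 zmed 0.0836
dx,dy,dz [1.000e-03 3.000e-03 1.056e+00] twist -0.00225495525464936
```

View pics/w9.png

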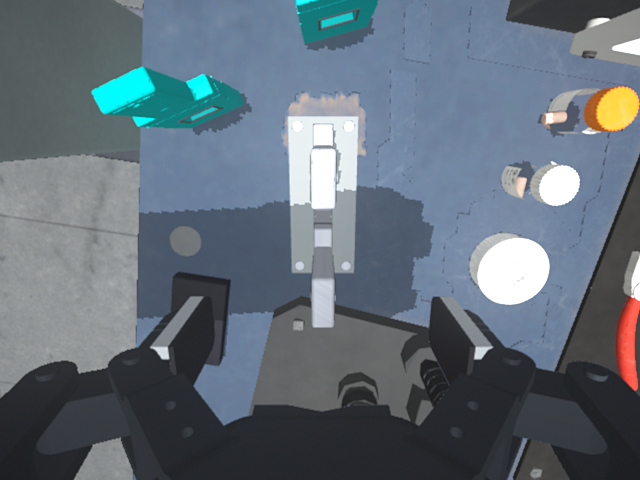

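Request:
carry_out(increments=[{"grip": 100, "dx": 0, "dy": 0.02, "dz": 0.5, "twist": 0}, {"grip": 100, "dx": 0, "dy": 0.02, "dz": 1.03, "twist": 0}, {"grip": 80, "dx": 0, "dy": 0.02, "dz": 1.03, "twist": 0}, {"grip": 40, "dx": 0, "dy": 0.02, "dz": 1.03, "twist": 0}, {"grip": 30, "dx": 0, "dy": 0.02, "dz": 1.03, "twist": 0}])

```text
time_s: 11.8
eef_pos: [0.4758, -0.0984, 0.1658]
tcp_rot: [0.649, 0.761, 0.0, 0.001]
ft_force: [0.5, 0.3, 0.2]
opening: 0.0439
```

```bash
python3 - <<'E'
from h import *
st(); f=grab_frame("wrist"); save(f,"w10",(200,150,440,480),1.8)
W=cloud(f);r=(.42,.56,-.16,0); comp(W,.124,.136,60,r);
inc([.474,-.0985,.163],99.1)
E
```

```text
t 11.80 tcp [ 0.4758 -0.0984  0.1658] F [0.47 0.26 0.16] open 0.0439 xaxis yaw 99.08 zax [ 1.8e-03 -4.0e-04 -1.0e+00] q [ 0.59  0.42 -0.6   2.04  0.34  0.78 -0.06]
0.124 0.136 [296, 151, 37, 82, 2800] rect c 465.5 -45.4 size 11.0 24.0 ang 9.5 zmed 0.1296
0.124 0.136 [208, 312, 52, 74, 1077] rect c 447.9 -101.0 size 13.7 24.0 ang 8.9 zmed 0.1316
0.124 0.136 [299, 313, 33, 71, 2097] rect c 474.1 -98.3 size 11.1 24.7 ang 10.8 zmed 0.1295
0.124 0.136 [383, 313, 49, 73, 1061] rect c 504.3 -92.0 size 14.0 24.1 ang 8.6 zmed 0.1316
dx,dy,dz [ 0.006 -0.045  0.068] twist -0.0026382634044210818
```

View pics/w10.png

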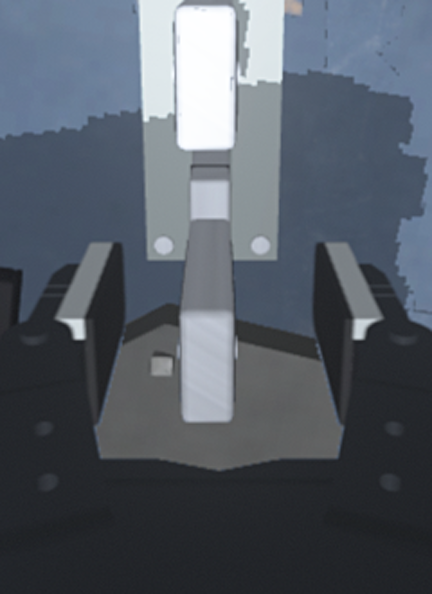

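Request:
carry_out(increments=[{"grip": 30, "dx": 0, "dy": -0.04, "dz": 0.06, "twist": 0}, {"grip": 20, "dx": 0, "dy": -0.04, "dz": 0.06, "twist": 0}, {"grip": 5, "dx": 0, "dy": -0.04, "dz": 0.06, "twist": 0}, {"grip": 0, "dx": 0, "dy": -0.04, "dz": 0.06, "twist": 0}, {"grip": 0, "dx": 0, "dy": -0.04, "dz": 0.06, "twist": 0}], grip_force=60)

```text
time_s: 12.35
eef_pos: [0.4737, -0.0985, 0.1624]
tcp_rot: [0.649, 0.761, 0.0, 0.0]
ft_force: [-0.8, -0.1, 4.2]
opening: 0.0093
```

Request:
carry_out(increments=[{"grip": 0, "dx": 0, "dy": 0, "dz": 0, "twist": 0}, {"grip": 0, "dx": 0, "dy": 0, "dz": 0, "twist": 0}, {"grip": 0, "dx": 0, "dy": 0, "dz": 0, "twist": 0}, {"grip": 0, "dx": 0, "dy": 0, "dz": 0, "twist": 0}, {"grip": 0, "dx": 0, "dy": 0, "dz": 0, "twist": 0}])

```text
time_s: 12.85
eef_pos: [0.4738, -0.0985, 0.1624]
tcp_rot: [0.649, 0.761, 0.0, 0.0]
ft_force: [-0.5, 0.0, 4.9]
opening: 0.0092
```

```bash
python3 - <<'E'
from h import *
st(); f=grab_frame("wrist"); save(f,"w11",(200,150,440,480),1.8)
W=cloud(f);r=(.42,.56,-.16,0); comp(W,.124,.136,60,r);
E
```

```text
t 12.85 tcp [ 0.4738 -0.0985  0.1624] F [-0.48  0.03  4.92] open 0.0092 xaxis yaw 99.09 zax [ 5.e-04 -3.e-04 -1.e+00] q [ 0.59  0.43 -0.6   2.04  0.34  0.77 -0.06]
0.124 0.136 [303, 152, 38, 84, 2950] rect c 465.7 -45.3 size 11.1 23.9 ang 8.3 zmed 0.1296
0.124 0.136 [260, 317, 124, 74, 3926] rect c 474.0 -97.0 size 37.3 28.0 ang 9.2 zmed 0.1296
0.124 0.136 [237, 338, 22, 13, 166] rect c 450.1 -94.1 size 6.1 1.8 ang 8.8 zmed 0.1335
0.124 0.136 [385, 338, 22, 14, 164] rect c 495.8 -86.8 size 6.1 1.8 ang 5.7 zmed 0.1335
```

View pics/w11.png

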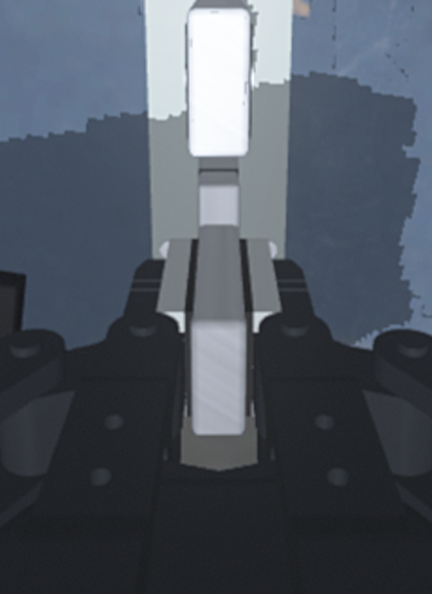

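Request:
carry_out(increments=[{"grip": 0, "dx": 0, "dy": 0, "dz": -0.1, "twist": 0}, {"grip": 0, "dx": 0, "dy": 0, "dz": -0.3, "twist": 0}, {"grip": 0, "dx": 0, "dy": 0, "dz": -0.6, "twist": 0}, {"grip": 0, "dx": 0, "dy": 0, "dz": -1.0, "twist": 0}, {"grip": 0, "dx": 0, "dy": 0, "dz": -1.6, "twist": 0}])

```text
time_s: 13.4
eef_pos: [0.4728, -0.0984, 0.2267]
tcp_rot: [0.649, 0.761, -0.0, -0.001]
ft_force: [0.5, -1.1, -1.2]
opening: 0.0091
```

Request:
carry_out(increments=[{"grip": 0, "dx": 0, "dy": 0, "dz": -0.8, "twist": 0}, {"grip": 0, "dx": 0, "dy": 0, "dz": -1.6, "twist": 0}, {"grip": 0, "dx": 0, "dy": 0, "dz": -2.3, "twist": 0}, {"grip": 0, "dx": 0, "dy": 0, "dz": -2.3, "twist": 0}, {"grip": 0, "dx": 0, "dy": 0, "dz": -2.3, "twist": 0}])

```text
time_s: 13.9
eef_pos: [0.4734, -0.0985, 0.3188]
tcp_rot: [0.649, 0.761, 0.0, 0.001]
ft_force: [-0.9, 0.2, -1.5]
opening: 0.0097
```

```bash
python3 - <<'E'
from h import *
st(); f=grab_frame("scene"); save(f,"s12",(200,100,480,310),2.85)
f=grab_frame("wrist"); save(f,"w12")
inc([.4625,.157,.31],76.7)
E
```

```text
t 13.90 tcp [ 0.4734 -0.0985  0.3188] F [-0.89  0.19 -1.45] open 0.0097 xaxis yaw 99.08 zax [ 1.2e-03 -9.0e-04 -1.0e+00] q [ 0.7   0.22 -0.68  1.87  0.16  1.1   0.11]
dx,dy,dz [6.349 0.755 0.185] twist 2.7990078258981583
```

View pics/s12.png

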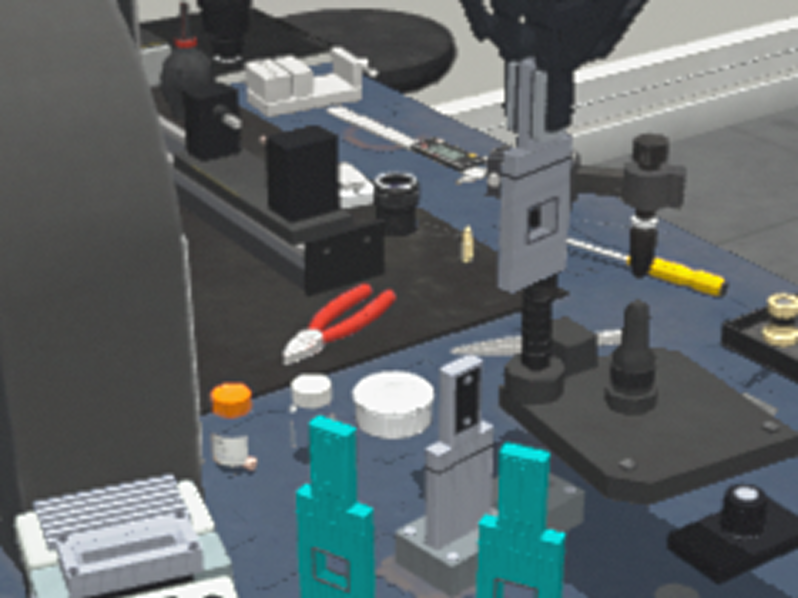

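View pics/w12.png

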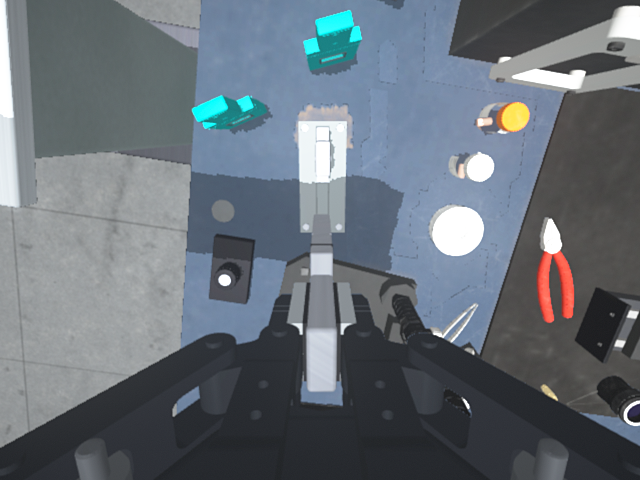

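Request:
carry_out(increments=[{"grip": 0, "dx": 0.6, "dy": 0.1, "dz": 0, "twist": 0.2}, {"grip": 0, "dx": 1.5, "dy": 0.2, "dz": 0.1, "twist": 0.7}, {"grip": 0, "dx": 2.5, "dy": 0.3, "dz": 0.1, "twist": 1.2}, {"grip": 0, "dx": 3.5, "dy": 0.4, "dz": 0.2, "twist": 1.8}, {"grip": 0, "dx": 4.4, "dy": 0.5, "dz": 0.2, "twist": 2.4}])

```text
time_s: 14.5
eef_pos: [0.4643, 0.08, 0.3086]
tcp_rot: [0.768, 0.641, -0.001, -0.001]
ft_force: [0.1, -0.6, -1.7]
opening: 0.0095
```

```bash
python3 - <<'E'
from h import *
st();inc([.453,.105,.31],76.7)
E
```

```text
t 14.50 tcp [0.4643 0.08   0.3086] F [ 0.09 -0.62 -1.72] open 0.0095 xaxis yaw 79.73 zax [-2.8e-03  1.0e-04 -1.0e+00] q [ 0.38  0.22 -0.74  1.91  0.17  1.08 -0.61]
dx,dy,dz [ 0.564 -0.388 -0.034] twist 0.3786236897277604
```

Request:
carry_out(increments=[{"grip": 0, "dx": 0.56, "dy": -0.35, "dz": 0, "twist": 0.38}, {"grip": 0, "dx": 0.56, "dy": -0.35, "dz": 0, "twist": 0.38}, {"grip": 0, "dx": 0.56, "dy": -0.35, "dz": 0, "twist": 0.38}, {"grip": 0, "dx": 0.56, "dy": -0.35, "dz": 0, "twist": 0.38}, {"grip": 0, "dx": 0.56, "dy": -0.35, "dz": 0, "twist": 0.38}])

```text
time_s: 15.0
eef_pos: [0.4558, 0.1018, 0.3096]
tcp_rot: [0.784, 0.621, -0.0, -0.0]
ft_force: [0.1, 0.6, -1.5]
opening: 0.0097
```

```bash
python3 - <<'E'
from h import *
st(); f=grab_frame("wrist"); save(f,"w13"); W=cloud(f); np.savez("w13.npz",W=W,C=f["color"])
r=(.42,.52,.08,.22); comp(W,.0925,.097,60,r)
print(mark_of("wrist","slot_mouth"))
K=f["mtx"]
for d in mark_of("wrist","slot_mouth"): v,u=d["at"]; print(d["score"],onplane(f,u,v,.094))
s=sense(); M=R.from_quat(s["tcp_rot"]).as_matrix(); P=(W-s["eef_pos"])@M
# points of the paddle: tool z between .04 and .16 , lateral small
m=(np.abs(P[...,1])<.02)&(np.abs(P[...,0])<.03)&(P[...,2]>.03)&(P[...,2]<.165)
for z0 in np.arange(.03,.165,.01):
    q=P[m&(P[...,2]>=z0)&(P[...,2]<z0+.01)]
    if len(q)>10: print("z%.2f n%d x %.4f..%.4f y %.4f..%.4f"%(z0,len(q),q[:,0].min(),q[:,0].max(),*np.percentile(q[:,1],[2,98])))
t=grab_frame("top"); save(t,"t13",(160,200,320,330),4)
E
```

```text
t 15.00 tcp [0.4558 0.1018 0.3096] F [ 0.06  0.62 -1.53] open 0.0097 xaxis yaw 76.77 zax [-9.e-04 -3.e-04 -1.e+00] q [ 0.34  0.21 -0.75  1.92  0.16  1.08 -0.71]
0.0925 0.097 [292, 108, 46, 89, 2268] rect c 463.4 156.8 size 65.9 34.0 ang 76.8 zmed 0.0937
[{'at': [154.8, 315.0], 'score': 0.76}]
0.76 [0.46327648 0.15585477 0.094     ]
z0.03 n3405 x -0.0126..0.0145 y -0.0126..0.0122
z0.04 n1224 x 0.0070..0.0126 y -0.0173..0.0176
z0.05 n1095 x 0.0070..0.0126 y -0.0175..0.0177
z0.06 n787 x 0.0070..0.0124 y -0.0166..0.0168
z0.07 n657 x 0.0097..0.0218 y -0.0045..0.0047
z0.08 n194 x 0.0107..0.0217 y -0.0049..0.0047
z0.09 n123 x 0.0201..0.0218 y -0.0046..0.0048
z0.10 n107 x 0.0205..0.0217 y -0.0046..0.0049
z0.11 n96 x 0.0209..0.0218 y -0.0048..0.0047
z0.12 n83 x 0.0209..0.0217 y -0.0046..0.0048
z0.13 n67 x 0.0203..0.0217 y -0.0046..0.0048
z0.14 n62 x 0.0202..0.0217 y -0.0045..0.0046
z0.15 n32 x 0.0209..0.0216 y -0.0042..0.0048
```

View pics/w13.png

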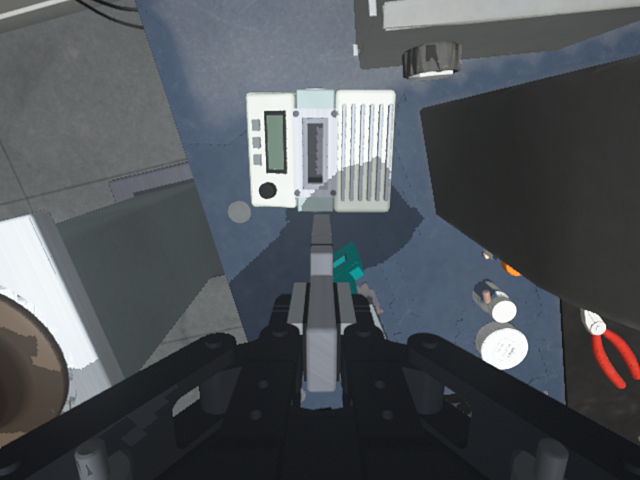

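```bash
python3 - <<'E'
from h import *
d=np.load("w13.npz"); W=d["W"]; C=d["C"]
# gauge local
c=np.array([.463,.157]); a=np.radians(-13.25); x=np.array([np.cos(a),np.sin(a)]); y=np.array([-np.sin(a),np.cos(a)])
q=W[...,:2]-c; lx=q@x; ly=q@y
box=(abs(lx)<.017)&(abs(ly)<.033)
for z0,z1 in [(.0915,.0935),(.0895,.0915),(.08,.0895),(.0,.05)]:
    m=box&(W[...,2]>z0)&(W[...,2]<z1)&(abs(lx)<.015)&(abs(ly)<.031)
    if m.sum()>5: print(z0,m.sum(),"lx",np.round(np.percentile(lx[m],[1,5,50,95,99])*1000,1),"ly",np.round(np.percentile(ly[m],[1,5,50,95,99])*1000,1))
m=box&(W[...,2]>.0925); print("flat inner edge: lx row profile")
for l in np.arange(-.016,.017,.002):
    k=(abs(ly)<.012)&(lx>=l)&(lx<l+.002); print(round(l*1000+1),round(float(np.nanmedian(W[...,2][k])),4) if k.any() else None, end="; ")
print()
for l in np.arange(-.034,.034,.002):
    k=(abs(lx)<.003)&(ly>=l)&(ly<l+.002); print(round(l*1000+1),round(float(np.nanmedian(W[...,2][k])),4) if k.any() else None, end="; ")
a=C[90:220,240:400,::-1]; cv2.imwrite("pics/w13c.png",cv2.resize(a,None,fx=4.5,fy=4.5,interpolation=cv2.INTER_CUBIC))
inc([.4632,.157,.27],76.75)
E
```

```text
0.0915 955 lx [-14.6 -13.8  -2.   13.5  14.9] ly [-30.6 -27.7   1.7  28.6  30.7]
0.0895 369 lx [-8.3 -7.8 -0.2  8.3  9. ] ly [-25.4 -24.6   3.1  24.4  25.1]
0.08 84 lx [-6.5 -6.  -1.3  6.7  7.4] ly [-24.1 -24.  -15.4  21.6  23. ]
0.0 874 lx [-8.1 -7.7 -1.   6.   6. ] ly [-27.6 -27.5  -3.5  21.6  24. ]
flat inner edge: lx row profile
-15 0.0938; -13 0.0937; -11 0.0937; -9 0.093; -7 0.0906; -5 0.0083; -3 0.0075; -1 0.0075; 1 0.0076; 3 0.0076; 5 0.0078; 7 0.0903; 9 0.0922; 11 0.0937; 13 0.0937; 15 0.0936; 17 0.0937; 
-33 0.2076; -31 0.0935; -29 0.0937; -27 0.033; -25 0.0909; -23 0.0842; -21 0.0078; -19 0.0077; -17 0.0076; -15 0.0071; -13 0.0074; -11 0.0077; -9 0.0072; -7 0.0071; -5 0.0077; -3 0.0072; -1 0.0076; 1 0.0076; 3 0.0078; 5 0.0074; 7 0.0081; 9 0.0075; 11 0.0074; 13 0.0079; 15 0.0075; 17 0.0079; 19 0.0081; 21 0.008; 23 0.0897; 25 0.0915; 27 0.0935; 29 0.0936; 31 0.0936; 33 0.0936; dx,dy,dz [ 1.372 -0.13   1.   ] twist 0.005654637704793686
```

View pics/w13c.png

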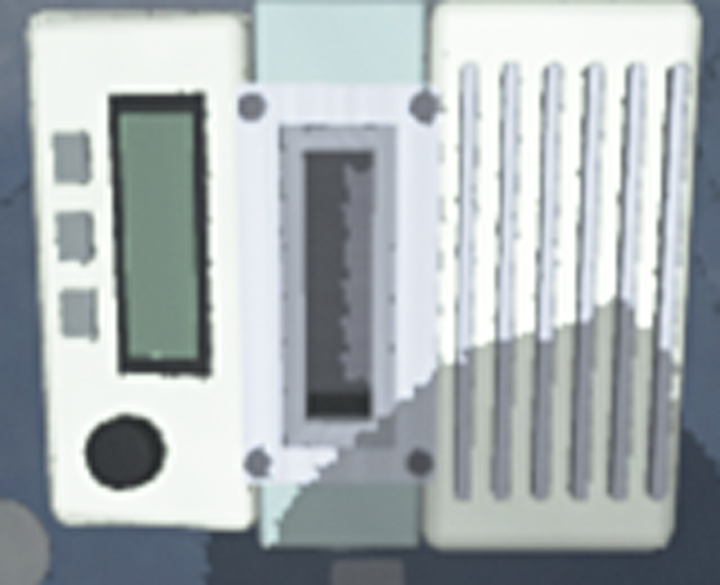

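Request:
carry_out(increments=[{"grip": 0, "dx": 0.6, "dy": -0.06, "dz": 0.2, "twist": 0}, {"grip": 0, "dx": 1.2, "dy": -0.12, "dz": 0.5, "twist": 0}, {"grip": 0, "dx": 1.37, "dy": -0.13, "dz": 0.8, "twist": 0}, {"grip": 0, "dx": 1.37, "dy": -0.13, "dz": 1.0, "twist": 0}, {"grip": 0, "dx": 1.37, "dy": -0.13, "dz": 1.0, "twist": 0}])

```text
time_s: 15.7
eef_pos: [0.4624, 0.1563, 0.2687]
tcp_rot: [0.783, 0.621, -0.001, -0.0]
ft_force: [-0.2, -1.2, -1.2]
opening: 0.0093
```

Request:
carry_out(increments=[{"grip": 0, "dx": 0, "dy": 0, "dz": 0, "twist": 0}, {"grip": 0, "dx": 0, "dy": 0, "dz": 0, "twist": 0}, {"grip": 0, "dx": 0, "dy": 0, "dz": 0, "twist": 0}, {"grip": 0, "dx": 0, "dy": 0, "dz": 0, "twist": 0}, {"grip": 0, "dx": 0, "dy": 0, "dz": 0, "twist": 0}])

```text
time_s: 16.2
eef_pos: [0.4631, 0.1574, 0.2703]
tcp_rot: [0.783, 0.621, 0.0, 0.0]
ft_force: [0.2, 0.5, -1.1]
opening: 0.0093
```

```bash
python3 - <<'E'
from h import *
st(); f=grab_frame("wrist"); save(f,"w14",(200,120,440,420),2); W=cloud(f)
c=np.array([.463,.157]); a=np.radians(-13.25); x=np.array([np.cos(a),np.sin(a)]); y=np.array([-np.sin(a),np.cos(a)])
q=W[...,:2]-c; lx=q@x; ly=q@y
for l in np.arange(-.021,.022,.002):
    k=(ly>.0225)&(ly<.031)&(lx>=l)&(lx<l+.002); print(round(l*1000+1),round(float(np.nanmedian(W[...,2][k])),4) if k.any() else None, end="; ")
inc([.4632,.157,.25],76.75)
g=grab_frame("scene"); save(g,"s14",(180,140,380,310),3.5)
E
```

```text
t 16.20 tcp [0.4631 0.1574 0.2703] F [ 0.24  0.46 -1.14] open 0.0093 xaxis yaw 76.84 zax [ 5.e-04 -1.e-04 -1.e+00] q [ 0.21  0.3  -0.76  1.92  0.25  1.01 -0.89]
-20 0.0746; -18 0.0749; -16 0.0942; -14 0.0946; -12 0.0941; -10 0.0936; -8 0.0931; -6 0.0927; -4 0.0935; -2 0.0932; 0 0.093; 2 0.0931; 4 0.0932; 6 0.0932; 8 0.0931; 10 0.0935; 12 0.0938; 14 0.0945; 16 0.0939; 18 0.0887; 20 0.0836; 22 0.0897; dx,dy,dz [-0.009  0.006  0.506] twist 0.011465138482130044
```

View pics/w14.png

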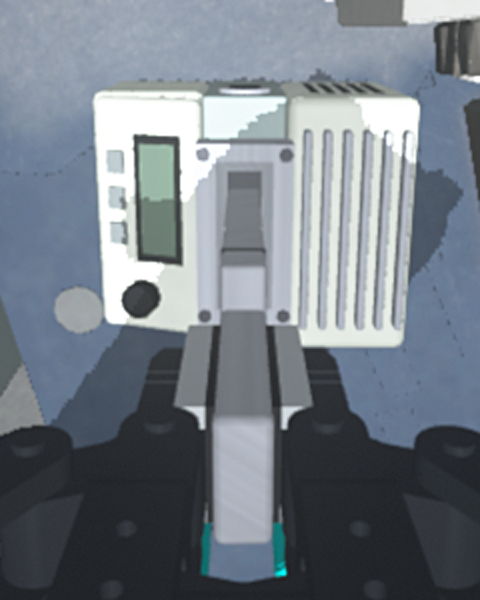

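View pics/s14.png

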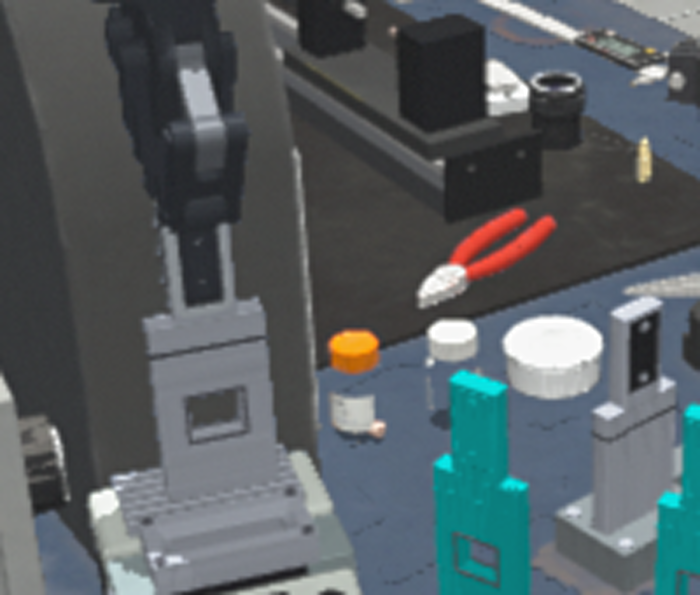

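Request:
carry_out(increments=[{"grip": 0, "dx": -0.01, "dy": 0, "dz": 0.2, "twist": 0}, {"grip": 0, "dx": -0.01, "dy": 0, "dz": 0.4, "twist": 0}, {"grip": 0, "dx": -0.01, "dy": 0, "dz": 0.55, "twist": 0}, {"grip": 0, "dx": -0.01, "dy": 0, "dz": 0.63, "twist": 0}, {"grip": 0, "dx": -0.01, "dy": 0, "dz": 0.66, "twist": 0}])

```text
time_s: 16.8
eef_pos: [0.4627, 0.1571, 0.243]
tcp_rot: [0.783, 0.622, -0.0, -0.0]
ft_force: [0.9, 0.0, -0.9]
opening: 0.0095
```

```bash
python3 - <<'E'
from h import *
st(); print(sense()["moment"]); f=grab_frame("wrist"); save(f,"w15",(200,120,440,420),2)
inc([.4632,.157,.1844],76.75)
E
```

```text
t 16.80 tcp [0.4627 0.1571 0.243 ] F [ 0.91  0.05 -0.9 ] open 0.0095 xaxis yaw 76.86 zax [-9.e-04 -1.e-04 -1.e+00] q [ 0.19  0.34 -0.74  1.95  0.28  0.95 -0.92]
[ 0.01472393  0.00655909 -0.0275834 ]
dx,dy,dz [0.    0.013 1.47 ] twist 0.014297404005944259
```

View pics/w15.png

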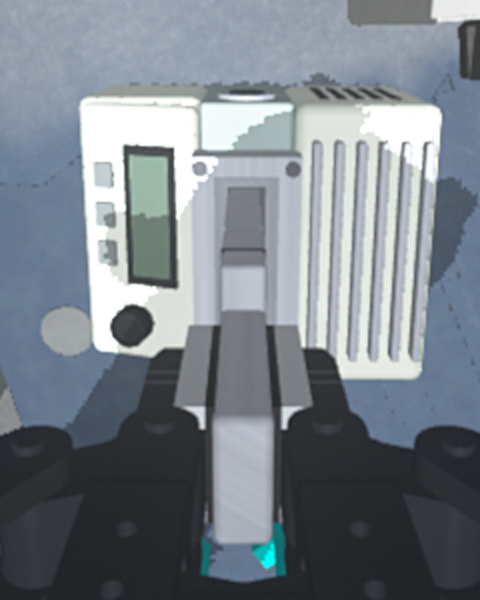

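Request:
carry_out(increments=[{"grip": 0, "dx": 0, "dy": 0.01, "dz": 0.08, "twist": 0}, {"grip": 0, "dx": 0, "dy": 0.01, "dz": 0.16, "twist": 0}, {"grip": 0, "dx": 0, "dy": 0.01, "dz": 0.24, "twist": 0}, {"grip": 0, "dx": 0, "dy": 0.01, "dz": 0.34, "twist": 0}, {"grip": 0, "dx": 0, "dy": 0.01, "dz": 0.44, "twist": 0}])

```text
time_s: 17.35
eef_pos: [0.4633, 0.157, 0.2257]
tcp_rot: [0.783, 0.622, -0.0, 0.0]
ft_force: [-0.0, 0.3, -1.5]
opening: 0.0091
```

```bash
python3 - <<'E'
from h import *
st();inc([.4632,.157,.1844],76.75)
E
```

```text
t 17.35 tcp [0.4633 0.157  0.2257] F [-0.03  0.33 -1.53] open 0.0091 xaxis yaw 76.85 zax [ 0.e+00 -1.e-04 -1.e+00] q [ 0.17  0.36 -0.73  1.97  0.3   0.92 -0.94]
dx,dy,dz [ 0.    -0.002  1.033] twist 0.013037479697729282
```

Request:
carry_out(increments=[{"grip": 0, "dx": 0, "dy": 0, "dz": 0.2, "twist": 0}, {"grip": 0, "dx": 0, "dy": 0, "dz": 0.4, "twist": 0}, {"grip": 0, "dx": 0, "dy": 0, "dz": 0.6, "twist": 0}, {"grip": 0, "dx": 0, "dy": 0, "dz": 0.8, "twist": 0}, {"grip": 0, "dx": 0, "dy": 0, "dz": 0.95, "twist": 0}])

```text
time_s: 17.85
eef_pos: [0.4631, 0.1569, 0.1871]
tcp_rot: [0.783, 0.622, -0.0, -0.0]
ft_force: [0.2, 0.1, -1.7]
opening: 0.0091
```

Request:
carry_out(increments=[{"grip": 0, "dx": 0, "dy": 0, "dz": 0.02, "twist": 0}, {"grip": 0, "dx": 0, "dy": 0, "dz": 0.04, "twist": 0}, {"grip": 0, "dx": 0, "dy": 0, "dz": 0.04, "twist": 0}, {"grip": 0, "dx": 0, "dy": 0, "dz": 0.04, "twist": 0}, {"grip": 0, "dx": 0, "dy": 0, "dz": 0.04, "twist": 0}])

```text
time_s: 18.35
eef_pos: [0.4634, 0.1571, 0.1868]
tcp_rot: [0.783, 0.621, 0.0, 0.0]
ft_force: [0.3, -0.5, -1.6]
opening: 0.0092
```

```bash
python3 - <<'E'
from h import *
st();inc([.4632,.157,.1844],76.75)
f=grab_frame("wrist"); save(f,"w16",(230,180,410,400),2.7); W=cloud(f); np.savez("w16.npz",W=W)
g=grab_frame("scene"); save(g,"s16",(200,200,310,300),6); 
s=sense(); M=R.from_quat(s["tcp_rot"]).as_matrix(); P=(W-s["eef_pos"])@M
m=(np.abs(P[...,1])<.004)
# shoulder of blade (78 above foot) and rim heights in world z
for x0 in np.arange(.011,.036,.002):
    k=m&(P[...,0]>=x0)&(P[...,0]<x0+.002); z=W[...,2][k]; 
    if k.any(): print("x%.3f n%d z %s"%(x0,k.sum(),np.round(np.percentile(z,[5,50,95]),4)))
for q in ["window_paddle_line","slot_mouth"]:
    for c in ["wrist","scene"]: print(q,c,mark_of(c,q))
E
```

```text
t 18.35 tcp [0.4634 0.1571 0.1868] F [ 0.3  -0.51 -1.56] open 0.0092 xaxis yaw 76.85 zax [ 6.e-04  0.e+00 -1.e+00] q [ 0.14  0.42 -0.7   2.01  0.36  0.84 -0.99]
dx,dy,dz [-0.003 -0.005  0.059] twist 0.01245500090531948
x0.011 n3853 z [0.1164 0.1949 0.2055]
x0.013 n262 z [0.1074 0.1983 0.2064]
x0.015 n77 z [0.107  0.1078 0.1089]
x0.017 n78 z [0.1071 0.108  0.1093]
x0.019 n84 z [0.1071 0.1082 0.1088]
x0.021 n282 z [0.0887 0.0986 0.1078]
x0.023 n49 z [0.0898 0.091  0.0922]
x0.025 n51 z [0.0922 0.093  0.094 ]
x0.027 n72 z [0.0927 0.0937 0.0947]
x0.029 n73 z [0.0926 0.0937 0.0945]
x0.031 n177 z [0.0798 0.0907 0.0946]
x0.033 n69 z [0.0788 0.0796 0.0852]
x0.035 n63 z [0.0787 0.0797 0.0806]
window_paddle_line wrist [{'at': [288.0, 322.2], 'score': 0.8}]
window_paddle_line scene [{'at': [279.1, 314.2], 'score': 0.74}, {'at': [290.1, 385.3], 'score': 0.7}, {'at': [289.2, 246.3], 'score': 0.64}, {'at': [261.2, 282.3], 'score': 0.31}]
slot_mouth wrist [{'at': [287.8, 319.6], 'score': 0.61}]
slot_mouth scene [{'at': [292.1, 240.9], 'score': 0.83}, {'at': [247.6, 340.8], 'score': 0.33}]
```

View pics/w16.png

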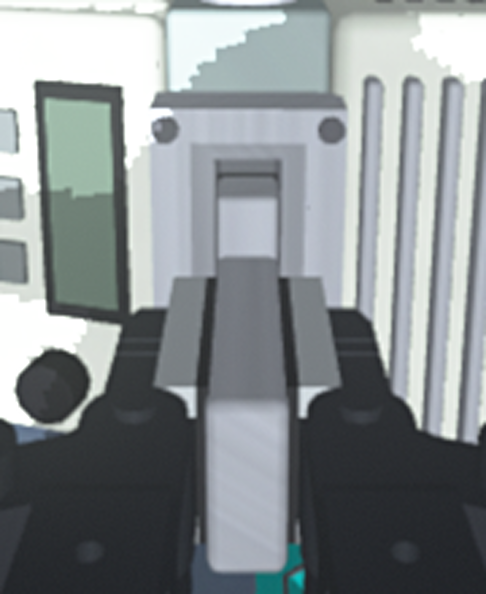

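View pics/s16.png

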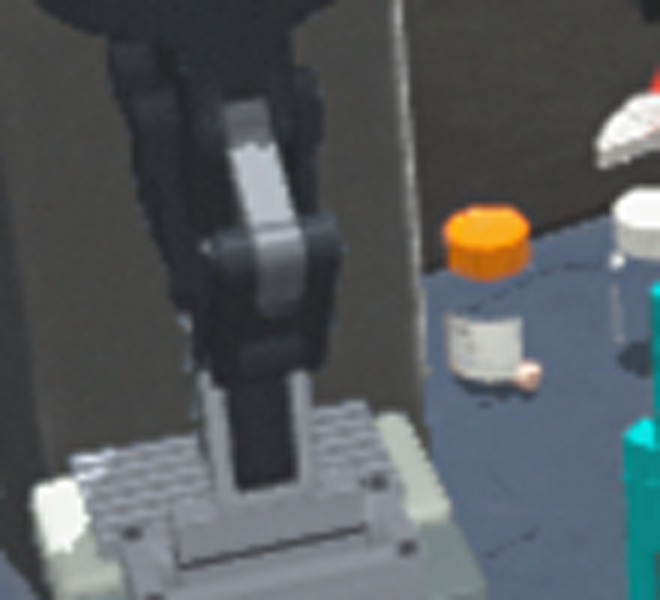

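Request:
carry_out(increments=[{"grip": 0, "dx": 0, "dy": 0, "dz": 0.03, "twist": 0}, {"grip": 0, "dx": 0, "dy": 0, "dz": 0.05, "twist": 0}, {"grip": 0, "dx": 0, "dy": 0, "dz": 0.05, "twist": 0}, {"grip": 0, "dx": 0, "dy": 0, "dz": 0.05, "twist": 0}, {"grip": 0, "dx": 0, "dy": 0, "dz": 0.05, "twist": 0}])

```text
time_s: 19.15
eef_pos: [0.4633, 0.157, 0.1845]
tcp_rot: [0.783, 0.622, -0.0, 0.0]
ft_force: [0.2, 0.8, -0.9]
opening: 0.0091
```

```bash
cat > chk.py <<'E'
from h import *
import sys
inc([.4632,.157,.1844],76.75)
for i in range(3):
    s=st(); f=grab_frame("wrist"); W=cloud(f)
    M=R.from_quat(s["tcp_rot"]).as_matrix(); P=(W-s["eef_pos"])@M
    k=(np.abs(P[...,1])<.004)&(P[...,0]>.0145)&(P[...,0]<.0205); a=W[...,2][k]; a=np.median(a[a<.12])
    k=(np.abs(P[...,1])<.012)&(P[...,0]>.0275)&(P[...,0]<.0305); b=np.median(W[...,2][k])
    print("shoulder %.4f rim %.4f diff %.4f (want .0120)"%(a,b,a-b))
save(f,sys.argv[1],(230,180,410,400),2.7)
E
python3 chk.py w17
```

```text
dx,dy,dz [-0.002 -0.002  0.002] twist 0.013472296039267917
t 19.15 tcp [0.4633 0.157  0.1845] F [ 0.24  0.76 -0.87] open 0.0091 xaxis yaw 76.86 zax [-0. -0. -1.] q [ 0.14  0.42 -0.7   2.01  0.36  0.84 -0.99]
shoulder 0.1058 rim 0.0938 diff 0.0120 (want .0120)
t 19.20 tcp [0.4633 0.157  0.1845] F [ 0.36 -0.33 -0.75] open 0.0096 xaxis yaw 76.86 zax [ 0. -0. -1.] q [ 0.14  0.42 -0.7   2.01  0.36  0.84 -0.99]
shoulder 0.1057 rim 0.0938 diff 0.0120 (want .0120)
t 19.25 tcp [0.4633 0.157  0.1845] F [-0.18  0.3  -1.43] open 0.0093 xaxis yaw 76.86 zax [-0. -0. -1.] q [ 0.14  0.42 -0.7   2.01  0.36  0.84 -0.99]
shoulder 0.1058 rim 0.0938 diff 0.0120 (want .0120)
```

View pics/w17.png

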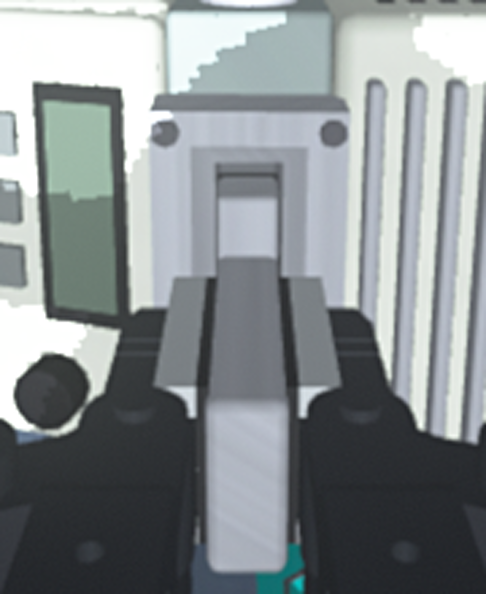

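```bash
python3 - <<'E'
from h import *
f=grab_frame("scene"); save(f,"s18",(190,180,510,390),2.5); g=grab_frame("top"); W=cloud(g)
r=(.33,.62,-.26,.06); comp(W,.121,.136,60,r); comp(W,.005,.018,200,(.33,.43,-.26,-.1)); comp(W,.03,.042,40,(.33,.43,-.26,-.1)); comp(W,.045,.06,60,r); st()
E
```

```text
0.121 0.136 [280, 273, 10, 16, 88] rect c 459.4 38.5 size 23.6 10.0 ang 22.9 zmed 0.1243
0.121 0.136 [329, 272, 16, 9, 97] rect c 465.6 -47.1 size 11.0 23.6 ang 10.7 zmed 0.1305
0.121 0.136 [319, 319, 12, 15, 94] rect c 383.9 -26.6 size 23.5 10.5 ang 33.4 zmed 0.1247
0.005 0.018 [390, 311, 42, 23, 773] rect c 385.9 -190.5 size 76.4 40.8 ang 89.4 zmed 0.0128
0.03 0.042 [407, 316, 14, 14, 148] rect c 385.4 -190.7 size 22.9 23.5 ang 47.5 zmed 0.0368
0.045 0.06 [322, 195, 13, 13, 143] rect c 607.7 -37.4 size 22.1 22.6 ang 88.6 zmed 0.0554
0.045 0.06 [424, 239, 16, 16, 83] rect c 521.4 -223.5 size 26.5 21.4 ang 34.8 zmed 0.0551
t 19.40 tcp [0.4633 0.157  0.1845] F [ 0.55  0.63 -1.49] open 0.0092 xaxis yaw 76.85 zax [ 0. -0. -1.] q [ 0.14  0.42 -0.7   2.01  0.36  0.84 -0.99]
```

View pics/s18.png

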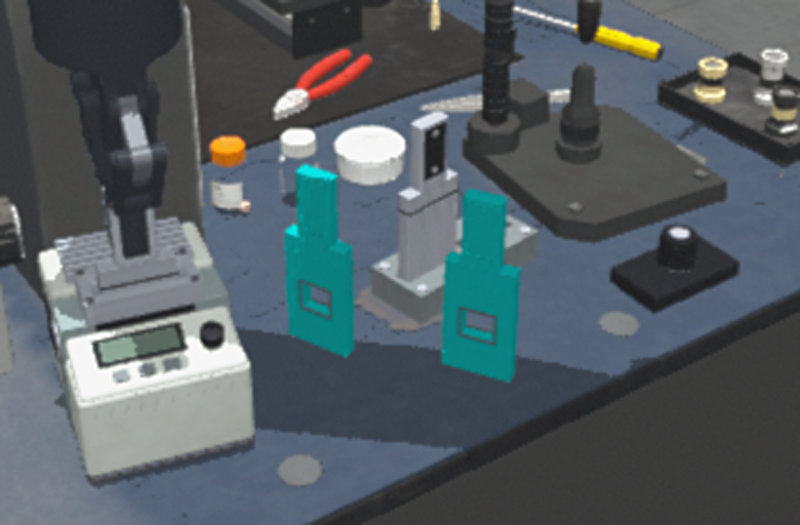

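The final picture shows everything in place. The cap lies flat on the worktop at crop pixel (675,265), the blank paddle is still in the stand, and the two turquoise paddles and the bystanders have not moved. The window paddle is held in the gauge.

```bash
python3 - <<'E'
from h import *
print(order.hand_in()); st()
E
```

```text
the job is handed in; nothing more can be done
None
the job is handed in; nothing more can be done
```

The job is done and handed in at about 19.4 s, with the gripper still holding the window paddle in the slot.

- **Dust cap:** I lifted it by the knob and lowered it to a light 7 N contact before letting go. It lies flat, knob up, on the bare worktop at about (0.386, −0.190).
- **Paddle choice:** the wrist picture showed the window in the silver paddle on the −y side of the stand. The blank paddle and both turquoise look-alikes were left alone.
- **Insertion:** the paddle went through the slot upright, with no contact force above about 2 N.
- **Line height:** in three repeat readings the blade's shoulder stood 12.0 mm above the slot rim. That puts the engraved line, 12 mm below the shoulder, level with the rim. The tool height agreed to 0.1 mm.
- **Other things:** the blank paddle, both turquoise paddles and one vial measured where they were at the start. The other vial and the tin I checked only by eye in the last picture.
- **Disagreement:** the top camera read about 2–3 mm lower in y than the scene and wrist cameras. I used the wrist camera for the grasps and the fit.
- **Not seen directly:** the line lies hidden at the slot mouth and the window inside the gauge. Both positions follow from the measured shoulder height.

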